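# Swap the packs in the charging drawer

### The job

Pull the charging drawer out of the cabinet to its stop, take every charged (green-topped) battery pack out of it and stand it flat, green side up, in the blue tray, and seat every flat (red-topped) pack fully home in a pocket of the drawer, red side up, one to a pocket. Once all packs are in their places, push the drawer fully shut and let go; leave the jar and the tissue box where they are.

Things in the scene. Friction and masses are not known exactly. Their poses are not given: they have to be found in the camera images.
- cabinet_front (a point): middle of the top front edge of the fixed cabinet, 100 mm above the bench, in the plane of the closed drawer's front; axes are the cabinet's, x pointing from its front to its back. The cabinet is a low beige desktop box, 270 (x) x 290 (y) x 100 mm high; a red twin-dial meter stands on the rear half of its top, up to 155 mm above the bench
- drawer (a joint): how far the cabinet's only drawer is pulled out along the cabinet's -x, in m: 0 closed (as at the start), 0.165 at its stop. It runs stiffly (about 2.5 N friction) and stays where it is left; no spring or catch. Its 15 mm thick front reaches from 13 to 85 mm above the bench; its side and back walls end 42 mm above the bench
- drawer_handle (a point): middle of the steel bar handle, a round bar about 10 mm thick and 120 mm long, parallel to the cabinet's y axis, 45 mm in front of the drawer front and 68 mm above the bench; it moves with the drawer. It can be straddled from above, one finger between bar and front
- pocket0 (a point): middle of the floor of a charging pocket in the drawer's grey insert (front row, +y side), 28 mm above the bench; axes as the cabinet's, moves with the drawer. Pocket 59 mm (x) by 49 mm (y), 12 mm deep, edges chamfered; a pack fits either way round, long side along x. Columns 110 mm apart in y, rows 68 mm in x. Covered by the cabinet's top until the drawer is out
- pocket1 (a point): middle of the floor of a charging pocket in the drawer's grey insert (front row, -y side), 28 mm above the bench; axes as the cabinet's, moves with the drawer. Pocket 59 mm (x) by 49 mm (y), 12 mm deep, edges chamfered; a pack fits either way round, long side along x. Columns 110 mm apart in y, rows 68 mm in x. Covered by the cabinet's top until the drawer is out
- pocket2 (a point): middle of the floor of a charging pocket in the drawer's grey insert (rear row, +y side), 28 mm above the bench; axes as the cabinet's, moves with the drawer. Pocket 59 mm (x) by 49 mm (y), 12 mm deep, edges chamfered; a pack fits either way round, long side along x. Columns 110 mm apart in y, rows 68 mm in x. Covered by the cabinet's top until the drawer is out
- pocket3 (a point): middle of the floor of a charging pocket in the drawer's grey insert (rear row, -y side), 28 mm above the bench; axes as the cabinet's, moves with the drawer. Pocket 59 mm (x) by 49 mm (y), 12 mm deep, edges chamfered; a pack fits either way round, long side along x. Columns 110 mm apart in y, rows 68 mm in x. Covered by the cabinet's top until the drawer is out
- flat0: a flat (discharged) battery pack, dark block with a RED top plate, 56 (x) x 46 (y) x 34 mm high, about 0.18 kg; origin at the centre of its underside, z up through the red plate. Stands on the mat, long side roughly along the mat's x. May be absent (no pose at the start)
- flat1: a flat (discharged) battery pack, dark block with a RED top plate, 56 (x) x 46 (y) x 34 mm high, about 0.18 kg; origin at the centre of its underside, z up through the red plate. Stands on the mat, long side roughly along the mat's x. May be absent (no pose at the start)
- flat2: a flat (discharged) battery pack, dark block with a RED top plate, 56 (x) x 46 (y) x 34 mm high, about 0.18 kg; origin at the centre of its underside, z up through the red plate. Stands on the mat, long side roughly along the mat's x. May be absent (no pose at the start)
- flat3: a flat (discharged) battery pack, dark block with a RED top plate, 56 (x) x 46 (y) x 34 mm high, about 0.18 kg; origin at the centre of its underside, z up through the red plate. Stands on the mat, long side roughly along the mat's x. May be absent (no pose at the start)
- full0: a charged battery pack, dark block with a GREEN top plate, 56 (x) x 46 (y) x 34 mm high, about 0.18 kg; origin at the centre of its underside, z up through the green plate. Starts seated in a pocket of the closed drawer, standing 22 mm proud of the insert. May be absent (no pose at the start)
- full1: a charged battery pack, dark block with a GREEN top plate, 56 (x) x 46 (y) x 34 mm high, about 0.18 kg; origin at the centre of its underside, z up through the green plate. Starts seated in a pocket of the closed drawer, standing 22 mm proud of the insert. May be absent (no pose at the start)
- full2: a charged battery pack, dark block with a GREEN top plate, 56 (x) x 46 (y) x 34 mm high, about 0.18 kg; origin at the centre of its underside, z up through the green plate. Starts seated in a pocket of the closed drawer, standing 22 mm proud of the insert. May be absent (no pose at the start)
- mat: dull green mat, 220 x 220 x 3 mm, fixed on the bench on one side of the cabinet (either side); origin at the centre of its underside
- tray: blue open tray, 150 (x) x 230 (y) x 27 mm high, walls and floor 5 mm, fixed on the bench on the other side; origin at the centre of its underside. Up to two packs stand side by side in it, about 100 mm apart along its y
- gum_jar: bystander: green jar, 64 mm across, 85 mm high, standing on the -y side of the cabinet's top, 110 to 145 mm behind its front; origin at the centre of its underside
- tissues: bystander: lilac tissue box 100 x 160 x 75 mm on the bench; origin at the centre of its underside
Not all that is in view belongs to the job. Leave any purple look-alike of the flat3 alone. Leave any purple look-alike of the flat1 alone.

How it is judged (in metres and radians):
On the way, in this order (a step that is already met when the one before it is completed fails the run):
1. the drawer is pulled out to its stop (at least 158 mm) (value of joint drawer above 0.158 m), for 0.2 s.
2. with the drawer still out (over 120 mm), every flat pack present is seated in a pocket and every charged pack present stands in the tray (value of joint drawer above 0.12 m and (distance between flat0 and pocket0 below 0.005 m or distance between flat0 and pocket1 below 0.005 m or distance between flat0 and pocket2 below 0.005 m or distance between flat0 and pocket3 below 0.005 m) and angle between each of flat0, flat1, flat2, flat3's own z axis and vertical below 0.06 rad and angle between the x axis of each of flat0, flat1, flat2, flat3 and the x axis of pocket0, either way round below 0.08 rad and (distance between flat1 and pocket0 below 0.005 m or distance between flat1 and pocket1 below 0.005 m or distance between flat1 and pocket2 below 0.005 m or distance between flat1 and pocket3 below 0.005 m) and (distance between flat2 and pocket0 below 0.005 m or distance between flat2 and pocket1 below 0.005 m or distance between flat2 and pocket2 below 0.005 m or distance between flat2 and pocket3 below 0.005 m) and (distance between flat3 and pocket0 below 0.005 m or distance between flat3 and pocket1 below 0.005 m or distance between flat3 and pocket2 below 0.005 m or distance between flat3 and pocket3 below 0.005 m) and x of full0 in the frame of tray between -0.06 and 0.06 m and y of full0 in the frame of tray between -0.1 and 0.1 m and z of each of full0, full1, full2 in the frame of tray below 0.01 m and angle between each of full0, full1, full2's own z axis and vertical below 0.1 rad and x of full1 in the frame of tray between -0.06 and 0.06 m and y of full1 in the frame of tray between -0.1 and 0.1 m and x of full2 in the frame of tray between -0.06 and 0.06 m and y of full2 in the frame of tray between -0.1 and 0.1 m), for 0.2 s.
At the end, for the whole second after the job is handed in: Drawer shut within 6 mm; each flat pack present in a pocket, its origin within 5 mm of the pocket's floor centre, upright within 0.06 rad, square within 0.08 rad (either way round); each charged pack present upright on the tray's floor; packs at rest; bystanders within 30 mm of their starts (value of joint drawer below 0.006 m and (distance between flat0 and pocket0 below 0.005 m or distance between flat0 and pocket1 below 0.005 m or distance between flat0 and pocket2 below 0.005 m or distance between flat0 and pocket3 below 0.005 m) and angle between each of flat0, flat1, flat2, flat3's own z axis and vertical below 0.06 rad and angle between the x axis of each of flat0, flat1, flat2, flat3 and the x axis of pocket0, either way round below 0.08 rad and (distance between flat1 and pocket0 below 0.005 m or distance between flat1 and pocket1 below 0.005 m or distance between flat1 and pocket2 below 0.005 m or distance between flat1 and pocket3 below 0.005 m) and (distance between flat2 and pocket0 below 0.005 m or distance between flat2 and pocket1 below 0.005 m or distance between flat2 and pocket2 below 0.005 m or distance between flat2 and pocket3 below 0.005 m) and (distance between flat3 and pocket0 below 0.005 m or distance between flat3 and pocket1 below 0.005 m or distance between flat3 and pocket2 below 0.005 m or distance between flat3 and pocket3 below 0.005 m) and x of full0 in the frame of tray between -0.06 and 0.06 m and y of full0 in the frame of tray between -0.1 and 0.1 m and z of each of full0, full1, full2 in the frame of tray below 0.01 m and angle between each of full0, full1, full2's own z axis and vertical below 0.1 rad and x of full1 in the frame of tray between -0.06 and 0.06 m and y of full1 in the frame of tray between -0.1 and 0.1 m and x of full2 in the frame of tray between -0.06 and 0.06 m and y of full2 in the frame of tray between -0.1 and 0.1 m and linear speed of each of flat0, flat1, flat2, flat3, full0, full1, full2 below 0.02 m/s); the robot touches nothing.
It fails at once if the jar is shifted more than 30 mm (distance of gum_jar from where it was at the start of the episode above 0.03 m).
It fails at once if the tissue box is shifted more than 30 mm (distance of tissues from where it was at the start of the episode above 0.03 m).
Of flat0, flat1, flat2, flat3 only 3 to 4 are there at a start; the rules pass over those that are not, and their reading is None.
Of full0, full1, full2 only 1 to 2 are there at a start; the rules pass over those that are not, and their reading is None.
At some moment in a run one of flat0, flat1, flat2, flat3 may be knocked a few centimetres aside while the robot is not near it.
Once in a run the grip may slacken for a moment while it holds something.
It also fails if it takes over 210 s, if anything falls off the work surface, if the arm or the gripper's body presses on something with over 40 N, if the wrist force passes 120 N, or if a joint passes its speed limit or range.

### The arm

A 6-joint arm with a two-finger parallel gripper is mounted at the origin on the work surface. World frame = base frame: x ahead of the robot, y to its left, z up, the work surface at z = 0. Lengths are in mm, angles in degrees, forces in N, time in s.
With the tool pointing down it reaches from about 350 to 725 mm from the base axis. Payload 6 kg.
Tool frame: the origin (TCP) lies at the very end of the fingers, on their centre line; the grasp point (between the pads) lies 19 mm behind it; z points along the fingers, x is the direction in which the jaws open and shut, and the axes are right-handed (so a half turn about z gives the same grasp; the last joint's range is limited). The gripper opens to 85 mm and grips with 20 to 120 N. Pads are 22 mm wide; open, the fingers measure 114 mm over their backs; the gripper's body (76 mm by 85 mm) begins 54 mm behind the grasp point. The pads swing forward as they close: fully open they stand 13 mm farther back than shut.
Start: joints at [-58.001, 2.303, 4.859, 0, -92.561, -19.12], TCP at [133.758, -584.878, 231.261] pointing down, gripper open.
Joint ranges: [-146.85, 146.85], [-73.84, 115.35], [-62.03, 85.46], [-188.31, 113.3], [-161.28, -10.13], [-171.36, 171.36]. Speed limits (degrees/s): [147.25, 147.25, 172.46, 180, 180, 180].

### API

Orientations are given as a 3x3 rotation matrix whose columns are the frame's x, y, z axes.
In Python, from plant import read_state, capture, hand_in gives the robot as it stands.
- The arm moves only by the tool play_rows, never from a script. Its argument "motion" is one flat list of numbers, 7 for each row, row after row: the closure, from -1 (fully open) to 1 (shut), then the shift along the tool's x, y, z scaled (see below), then the turn, a rotation vector about the tool's x, y, z scaled (see below). A call has exactly 5 rows; each row shifts and turns the commanded pose from where the row before left it, along the tool's axes as they then stand; what a row does not reach is not made up. The controller multiplies each number of a shift by 2.5 cm and each number of a turn by 0.08 rad. A row lasts 1/8 s, in which the tool goes at most 62.5 mm and 10.7 degrees, less where a joint would pass 70% of its speed; a pose out of reach is approached as far as the arm can. A call with a number of a shift or a turn outside -1 to 1 is refused whole. A call with a gripper value outside its range is refused whole. The fingers move at their own pace and stop on an object; "newtons" is the grip in N (left out, the last holds). Time passes only in rows, so rows that do not move let the fingers close, or fill a call up. It gives the time, the measured TCP pose, the force and the opening at its end, in the units of the state.
- read_state(): the state, without advancing time (a new reading comes with each control period).
- capture(name): name is "scene" or "top" or "wrist"; returns a dict with "pixels" (420x560x3 uint8, red, green, blue), "camera_matrix" (3x3 intrinsics, pixels), "extrinsics" (4x4, takes a point from camera to world coordinates); the wrist camera has in their place "T_tool_cam" (4x4, takes a point from camera to tool coordinates, whose origin is the TCP and whose axes are the tool frame's). Camera axes: x right, y down, z forward; pixel columns grow to the right and rows downward; lengths in mm; the calibration is good to about 2 mm. A picture is of the moment at which its call begins: read the wrist's pose just before it. There is no depth.
- hand_in(): hands the job in, once; it reports no verdict.
The state is a dict: "t": time; "q": joint angles; "qd": joint speeds; "effort": joint torques, N m; "tool_pos": TCP position; "tcp_rot": TCP orientation; "ft_force": force on the tool from outside, world axes, zero at the start; "wrist_torque": the same for the moment, N m; "finger_gap": finger opening in mm.
Only numpy, scipy, OpenCV 4.12 (cv2) and the standard library are available. Lean on these libraries where they do the work, as an engineer would, in place of code of your own. Each camera call takes 0.05 s, during which the arm holds its last target.

## Working session

There is one attempt and no reset: what is moved stays moved. The work goes in short steps, Python scripts to look and compute and a tool call to move; the robot and the scene stay as the last step left them, time stands still between calls to the robot, and variables do not carry over. Pictures are saved under pics/ and viewed, and the job is handed in when it is done.

Besides the shell and the picture viewer there is one more tool, called after ">>>" in YAML: its name, and indented under it one key for each argument. play_rows: Moves the arm, as the interface text tells. Its arguments: {"type":"object","properties":{"motion":{"type":"array"},"newtons":{"type":"number"}},"required":["motion"]}

```bash
ls; mkdir -p pics; python3 - <<'E'
from plant import read_state, capture
import cv2,numpy as np
s=read_state();print(s)
for n in ["scene","top","wrist"]:
    c=capture(n);cv2.imwrite(f"pics/a_{n}.png",c["pixels"][:,:,::-1])
    print(n,c["camera_matrix"].tolist(),np.round(c.get("extrinsics",c.get("T_tool_cam")),4).tolist())
E
```

```text
pics
{'t': 0.0, 'q': array([-5.80014418e+01,  2.33976644e+00,  4.79978131e+00, -2.80599563e-02,
       -9.25606236e+01, -1.91190000e+01]), 'qd': array([-0.17791043,  0.01400742,  0.06656871,  0.01025998, -0.09135749,
       -0.08659886]), 'effort': array([ 1.34154772e-03, -3.68212044e+01,  3.47422349e+01,  6.93265066e+00,
       -5.46436786e-03, -4.27994195e-06]), 'tool_pos': array([ 133.74691088, -584.55768081,  230.23831884]), 'tcp_rot': array([[-2.22922771e-01,  9.74835972e-01, -5.15564886e-04],
       [ 9.74834411e-01,  2.22923339e-01,  1.74841278e-03],
       [ 1.81934712e-03, -1.12829370e-04, -9.99998339e-01]]), 'ft_force': array([-0.00774472,  0.39479053,  0.22035275]), 'wrist_torque': array([ 0.0555423 ,  0.01387088, -0.01971627]), 'finger_gap': 85.15581636551997}
scene [[460.743704333201, 0.0, 284.95167188098065], [0.0, 460.743704333201, 211.33572051913976], [0.0, 0.0, 1.0]] [[0.1804, 0.832, -0.5247, 1199.0655], [0.9835, -0.1603, 0.084, -169.99], [-0.0142, -0.5312, -0.8472, 1131.9197], [0.0, 0.0, 0.0, 1.0]]
top [[462.27975962909574, 0.0, 272.2102192581096], [0.0, 462.27975962909574, 223.23876723721457], [0.0, 0.0, 1.0]] [[0.0023, -0.9905, 0.1372, 381.0787], [-0.9997, -0.0054, -0.0228, -31.7714], [0.0233, -0.1371, -0.9903, 1347.7822], [0.0, 0.0, 0.0, 1.0]]
wrist [[315.95558226126667, 0.0, 282.57396663466346], [0.0, 315.95558226126667, 216.55081065492462], [0.0, 0.0, 1.0]] [[1.0, 0.0006, -0.0008, -0.4277], [-0.0004, 0.9572, 0.2896, -73.8522], [0.0009, -0.2896, 0.9572, -142.9281], [0.0, 0.0, 0.0, 1.0]]
```

View pics/a_scene.png

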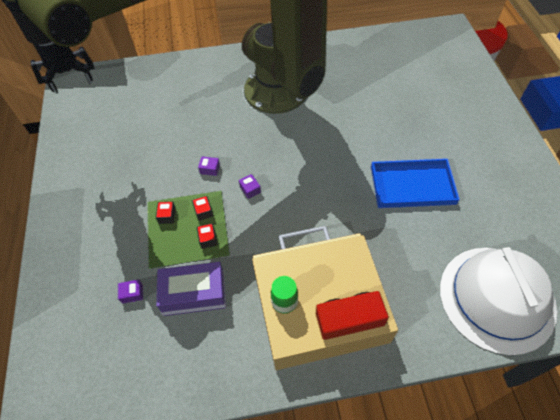

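View pics/a_top.png

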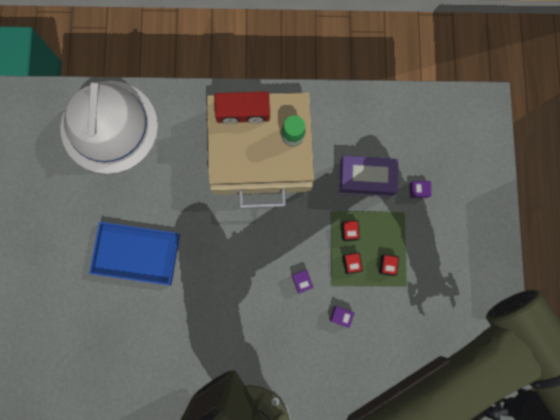

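View pics/a_wrist.png

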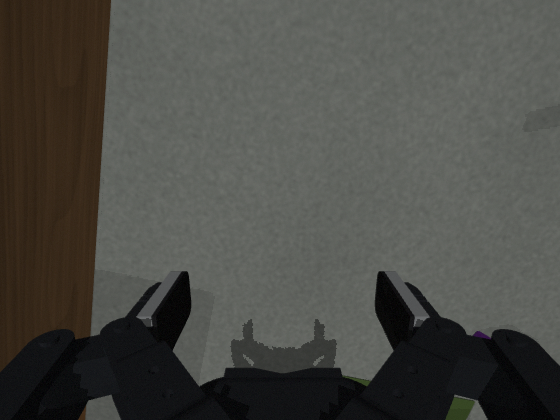

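```bash
cat > h.py <<'E'
from plant import read_state, capture
import cv2,numpy as np
from scipy.spatial.transform import Rotation as R
def shot(n,name=None):
    s=read_state();c=capture(n);K=c["camera_matrix"]
    if n=="wrist":
        T=np.eye(4);T[:3,:3]=s["tcp_rot"];T[:3,3]=s["tool_pos"];T=T@c["T_tool_cam"]
    else: T=c["extrinsics"]
    im=np.ascontiguousarray(c["pixels"][:,:,::-1])
    if name: cv2.imwrite(f"pics/{name}.png",im)
    return im,K,T
def p2w(K,T,u,v,z):
    d=T[:3,:3]@np.linalg.solve(K,[u,v,1.]);o=T[:3,3]
    return o+d*(z-o[2])/d[2]
def w2p(K,T,p):
    q=T[:3,:3].T@(np.asarray(p,float)-T[:3,3]);q=K@q;return q[:2]/q[2]
def crop(im,u0,v0,u1,v1,name,k=4):
    cv2.imwrite(f"pics/{name}.png",cv2.resize(im[v0:v1,u0:u1],None,fx=k,fy=k,interpolation=cv2.INTER_CUBIC))
def tw(x,y,z,yaw):  # jaw direction yaw deg (world), tool down
    a=np.radians(yaw);X=np.array([np.cos(a),np.sin(a),0]);Z=np.array([0,0,-1.]);return np.array([x,y,z]),np.column_stack([X,np.cross(Z,X),Z])
def delta(x,y,z,yaw,pos=None,rot=None):
    """remaining motion in tool axes units from measured pose"""
    s=read_state();p=s["tool_pos"] if pos is None else pos;r=s["tcp_rot"] if rot is None else rot
    P,Rt=tw(x,y,z,yaw)
    d=r.T@(P-p)/25; w=R.from_matrix(r.T@Rt).as_rotvec()/0.08
    print("pos",np.round(p,1),"shift units",np.round(d,2),"turn units",np.round(w,2), "jawyaw",round(np.degrees(np.arctan2(r[1,0],r[0,0])),2))
E
python3 - <<'E'
from h import *
im,K,T=shot("top")
crop(im,280,150,440,330,"b_mat",4)
crop(im,190,80,330,220,"b_cab",5)
crop(im,80,210,190,295,"b_tray",6)
im,K,T=shot("scene")
crop(im,110,140,290,320,"b_mats",4)
E
```

```text
(no output)
```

View pics/b_mat.png

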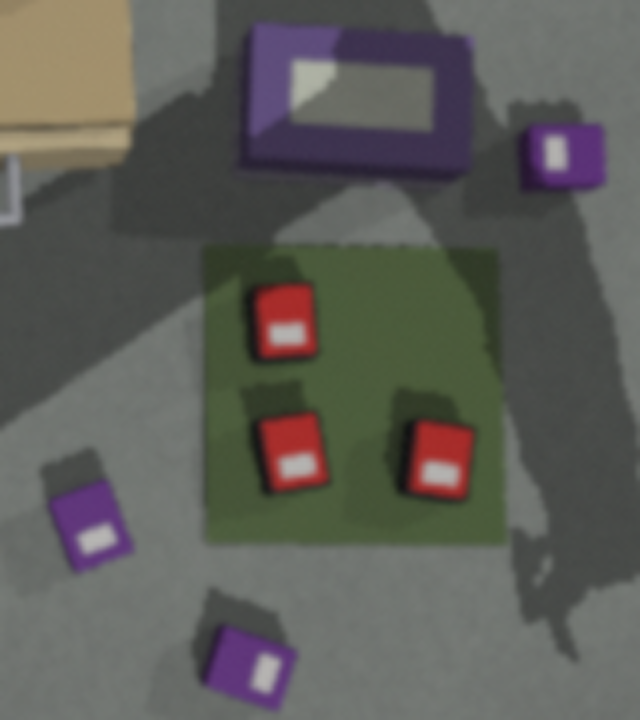

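View pics/b_cab.png

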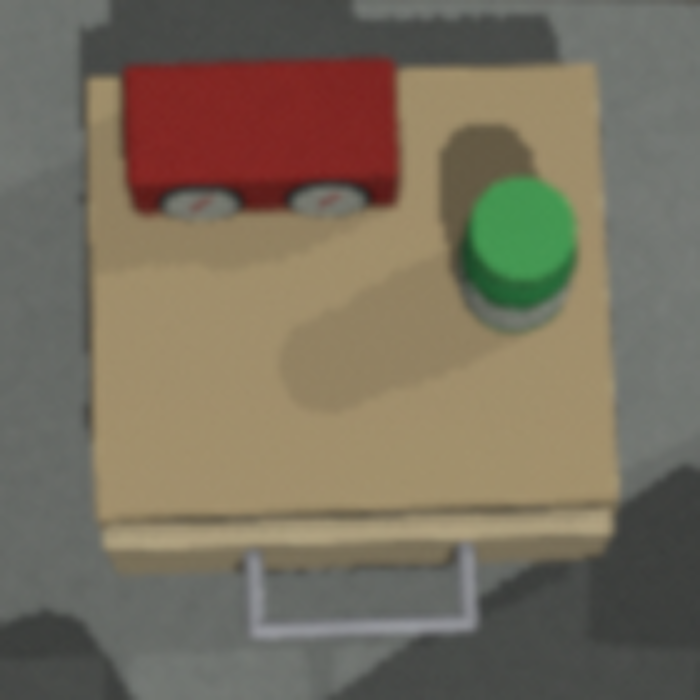

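View pics/b_tray.png

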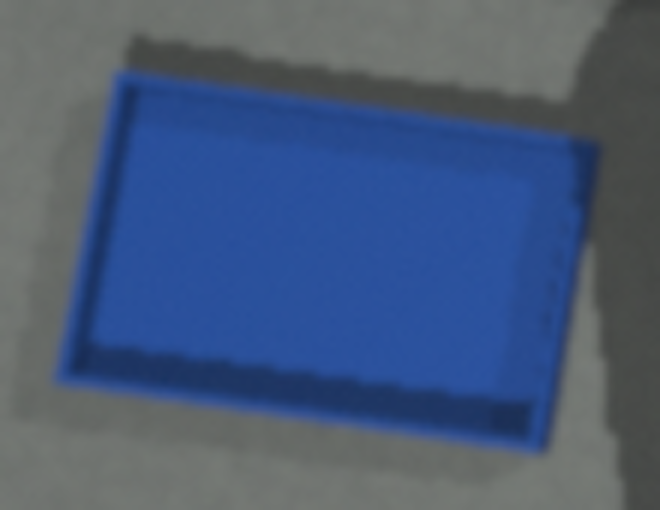

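View pics/b_mats.png

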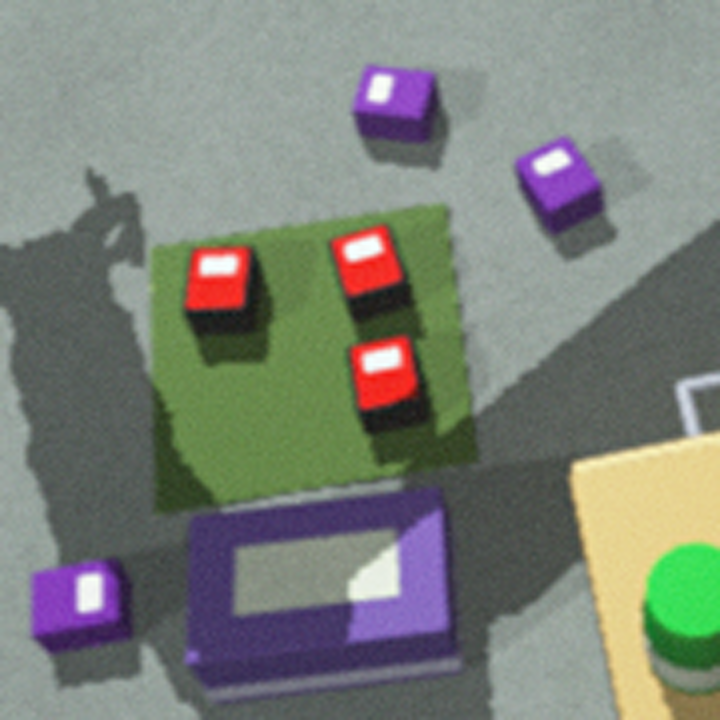

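```bash
python3 - <<'E'
from h import *
im,K,T=shot("top")
f=lambda u,v,z,o,k:np.round(p2w(K,T,o[0]+(u+.5)/k-.5,o[1]+(v+.5)/k-.5,z),1)
o=(190,80)
print("cab back",f(87,77,100,o,5),f(597,65,100,o,5),"front",f(100,519,100,o,5),f(613,503,100,o,5))
print("drawer front top",f(103,528,85,o,5),f(105,547,85,o,5),f(612,512,85,o,5),f(612,533,85,o,5))
a,b=f(252,632,68,o,5),f(475,625,68,o,5);print("handle",a,b,(a+b)/2,np.linalg.norm(a-b))
o=(80,210)
q=[f(120,75,27,o,6),f(598,142,27,o,6),f(545,450,27,o,6),f(60,380,27,o,6)];print("tray",q,np.mean(q,axis=0))
o=(280,150)
q=[f(204,249,3,o,4),f(499,249,3,o,4),f(507,543,3,o,4),f(206,543,3,o,4)];print("mat",q,np.mean(q,axis=0))
# red packs
def packs(n):
    im,K,T=shot(n)
    hsv=cv2.cvtColor(im,cv2.COLOR_BGR2HSV)
    big=cv2.resize(im,None,fx=4,fy=4,interpolation=cv2.INTER_CUBIC);hsv=cv2.cvtColor(big,cv2.COLOR_BGR2HSV)
    m=(((hsv[...,0]<8)|(hsv[...,0]>172))&(hsv[...,1]>150)&(hsv[...,2]>110)).astype(np.uint8)
    cs,_=cv2.findContours(m,cv2.RETR_EXTERNAL,cv2.CHAIN_APPROX_NONE)
    for c in cs:
        if not 1500<cv2.contourArea(c)<9000:continue
        w=np.array([p2w(K,T,(u+.5)/4-.5,(v+.5)/4-.5,37)[:2] for u,v in c[:,0]],np.float32)
        r=cv2.minAreaRect(w);bp=cv2.boxPoints(r);e=[bp[1]-bp[0],bp[2]-bp[1]];L=max(e,key=np.linalg.norm)
        print(n,np.round(r[0],1),np.round(r[1],1),"longdir",round(np.degrees(np.arctan2(L[1],L[0]))%180,1))
packs("top");packs("scene")
E
```

```text
cab back [918.6 124.6 100. ] [ 929.4 -164.2  100. ] front [663.6 112.  100. ] [ 674.8 -170.9  100. ]
drawer front top [661.9 111.9  85. ] [651.1 110.6  85. ] [ 673.2 -172.    85. ] [ 661.2 -171.9   85. ]
handle [606.7  29.3  68. ] [611.5 -96.   68. ] [609.1  -33.35  68.  ] 125.39190563987772
tray [array([564.7, 431.8,  27. ]), array([533.7, 204. ,  27. ]), array([387.9, 224.4,  27. ]), array([420. , 452.1,  27. ])] [476.575 328.075  27.   ]
mat [array([ 602.2, -235.4,    3. ]), array([ 603.6, -455. ,    3. ]), array([ 387.4, -452.8,    3. ]), array([ 386.9, -233.6,    3. ])] [ 495.025 -344.2      3.   ]
top [ 446.  -397.6] [39.4 49.2] longdir 171.4
top [ 451.4 -292.5] [49.2 39.6] longdir 9.6
top [ 545.4 -288.5] [49.4 39.4] longdir 3.5
scene [ 547.  -286.8] [53.1 42.3] longdir 3.1
scene [ 449.1 -395.6] [42.2 51.6] longdir 171.8
scene [ 453.9 -290.8] [51.9 41.9] longdir 9.0
scene [-80.9 824. ] [111.5 148.3] longdir 108.9
```

```bash
python3 - <<'E'
from h import *
delta(634,-33,180,92.2)
E
```

```text
pos [ 133.7 -584.8  231.1] shift units [17.06 24.43  2.05] turn units [-0.   -0.    2.33] jawyaw 102.88
```

>>> play_rows:
  motion: [1, 0.7, 0.95, 0, 0, 0, 0.47, 1, 0.7, 0.95, 0, 0, 0, 0.47, 1, 0.7, 0.95, 0, 0, 0, 0.47, 1, 0.7, 0.95, 0, 0, 0, 0.47, 1, 0.7, 0.95, 0, 0, 0, 0.45]
  newtons: 40

```text
t: 1.02
tool_pos: [238.6, -480.1, 231.4]
tcp_rot: [[-0.037, 0.999, 0.0], [0.999, 0.037, -0.0], [-0.0, 0.0, -1.0]]
ft_force: [0.4, -1.5, -0.8]
finger_gap: -0.2
```

```bash
python3 - <<'E'
from h import *
delta(634,-33,180,92.2)
E
```

```text
pos [ 238.6 -480.1  231.4] shift units [17.28 16.47  2.06] turn units [ 0.    0.   -0.02] jawyaw 92.12
```

>>> play_rows:
  motion: [1, 0.95, 0.9, 0, 0, 0, 0, 1, 0.95, 0.9, 0, 0, 0, 0, 1, 0.95, 0.9, 0, 0, 0, 0, 1, 0.95, 0.9, 0, 0, 0, 0, 1, 0.95, 0.9, 0, 0, 0, 0]

```text
t: 1.65
tool_pos: [346.5, -356.9, 231.5]
tcp_rot: [[-0.038, 0.999, 0.0], [0.999, 0.038, -0.0], [-0.0, 0.0, -1.0]]
ft_force: [-0.3, 0.3, 0.5]
finger_gap: -0.3
```

>>> play_rows:
  motion: [1, 0.95, 0.9, 0, 0, 0, 0, 1, 0.95, 0.9, 0, 0, 0, 0, 1, 0.95, 0.9, 0, 0, 0, 0, 1, 0.95, 0.9, 0, 0, 0, 0, 1, 0.95, 0.9, 0, 0, 0, 0]

```text
t: 2.28
tool_pos: [454.3, -233.9, 231.5]
tcp_rot: [[-0.038, 0.999, 0.0], [0.999, 0.038, 0.0], [0.0, 0.0, -1.0]]
ft_force: [1.0, 0.4, -0.4]
finger_gap: 0.3
```

>>> play_rows:
  motion: [1, 0.95, 0.9, 0, 0, 0, 0, 1, 0.95, 0.9, 0, 0, 0, 0, 1, 0.95, 0.9, 0.5, 0, 0, 0, 1, 0.95, 0.9, 0.7, 0, 0, 0, 1, 0.95, 0.9, 0.8, 0, 0, 0]

```text
t: 2.9
tool_pos: [562.3, -110.9, 181.1]
tcp_rot: [[-0.039, 0.999, 0.001], [0.999, 0.039, 0.0], [0.0, 0.001, -1.0]]
ft_force: [-0.9, -1.3, 0.3]
finger_gap: -0.2
```

```bash
python3 - <<'E'
from h import *
delta(634,-33,180,92.2)
im,K,T=shot("wrist","c_wrist")
for z,x,y in [(68,609,-33),(68,606.7,29.3),(68,611.5,-96)]: print(w2p(K,T,(x,y,z)))
E
```

```text
pos [ 562.3 -110.9  181.1] shift units [3.01 2.98 0.05] turn units [ 0.01 -0.    0.  ] jawyaw 92.21
[368.8738213 265.9138891]
[439.03237201 266.06471924]
[297.92088758 265.93985815]
```

View pics/c_wrist.png

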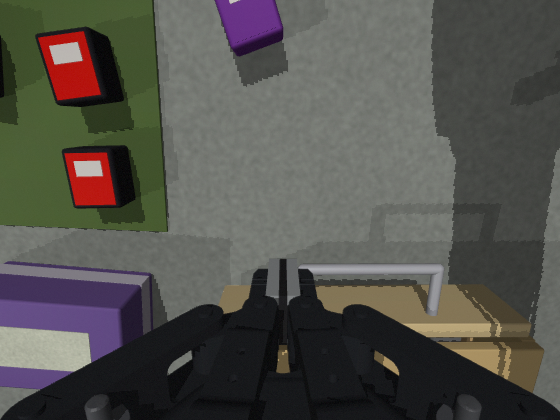

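>>> play_rows:
  motion: [1, 0.75, 0.75, 0, 0, 0, 0, 1, 0.75, 0.75, 0, 0, 0, 0, 1, 0.75, 0.75, 0, 0, 0, 0, 1, 0.75, 0.77, 0, 0, 0, 0, 1, 0, 0, 1, 0, 0, 0]

```text
t: 3.58
tool_pos: [635.9, -32.7, 157.6]
tcp_rot: [[-0.04, 0.999, 0.003], [0.999, 0.04, 0.0], [0.0, 0.003, -1.0]]
ft_force: [-0.0, -1.0, 0.1]
finger_gap: -0.1
```

```bash
python3 - <<'E'
from h import *
delta(635,-33,52,92.2)
im,K,T=shot("wrist","c_wrist2")
im,K,T=shot("top")
crop(im,190,80,330,220,"c_top",5)
E
```

```text
pos [635.9 -32.7 157.6] shift units [-0.01 -0.05  4.22] turn units [ 0.04 -0.    0.02] jawyaw 92.29
```

View pics/c_wrist2.png

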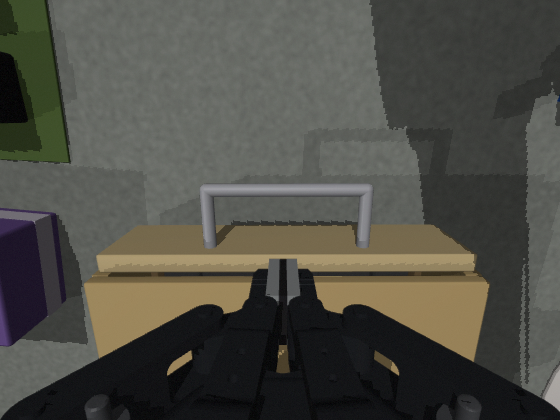

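View pics/c_top.png

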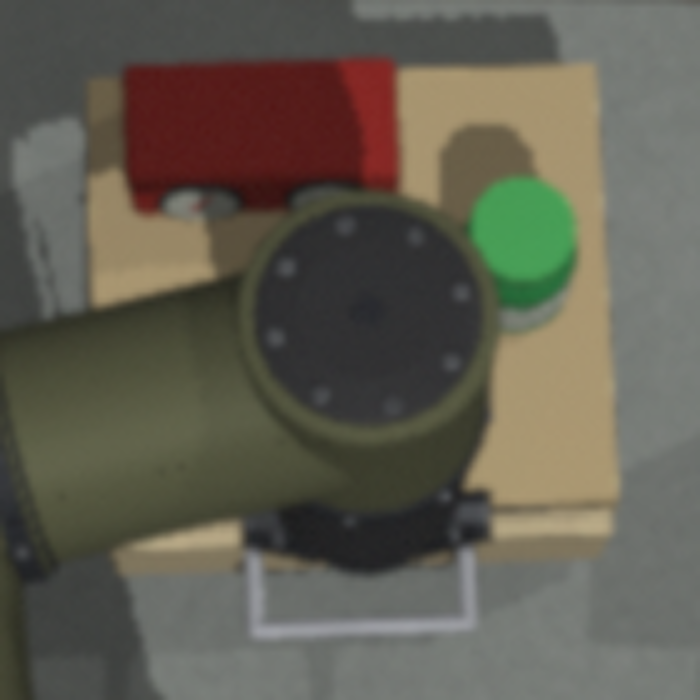

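```bash
python3 - <<'E'
from h import *
im,K,T=shot("wrist")
for u,v,z in [(207,190,68),(367,190,68),(110,255,85),(465,255,85),(200,255,85),(95,280,100),(484,280,100)]: print(np.round(p2w(K,T,u,v,z),1))
E
```

```text
[609.4 -90.6  68. ]
[604.8  26.9  68. ]
[ 656.4 -158.    85. ]
[646.3  98.4  85. ]
[653.8 -93.   85. ]
[ 668.6 -161.9  100. ]
[658.1 105.6 100. ]
```

>>> play_rows:
  motion: [1, 0, -0.1, 0.85, 0, 0, 0, 1, 0, 0, 0.85, 0, 0, 0, 1, 0, 0, 0.85, 0, 0, 0, 1, 0, 0, 0.85, 0, 0, 0, 1, 0, 0, 0.7, 0, 0, 0]

```text
t: 4.35
tool_pos: [631.9, -34.4, 54.2]
tcp_rot: [[-0.038, 0.999, 0.001], [0.999, 0.038, 0.0], [-0.0, 0.001, -1.0]]
ft_force: [0.6, 0.1, 0.2]
finger_gap: -0.5
```

```bash
python3 - <<'E'
from h import *
# pull 190 along -x cab from current so bar moves ~170
a=np.radians(2.2); s=read_state()
p=s["tool_pos"]-np.array([np.cos(a),np.sin(a),0])*185
delta(p[0],p[1],52,92.2); print(s["ft_force"])
im,K,T=shot("wrist","c_wrist3")
E
```

```text
pos [631.9 -34.4  54.2] shift units [-0.   -7.4   0.08] turn units [ 0.01  0.   -0.  ] jawyaw 92.18
[0.60129881 0.09537456 0.17213207]
```

View pics/c_wrist3.png

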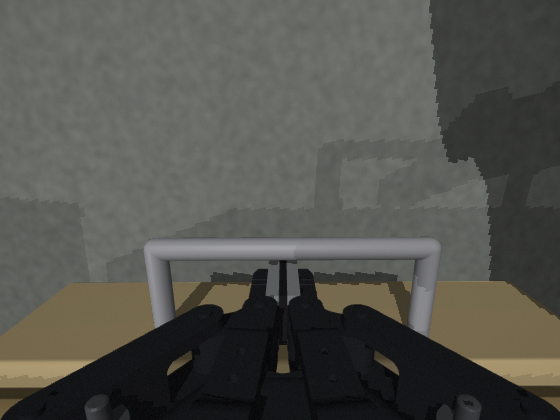

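>>> play_rows:
  motion: [1, 0, -0.3, 0, 0, 0, 0, 1, 0, -0.5, 0, 0, 0, 0, 1, 0, -0.6, 0, 0, 0, 0, 1, 0, -0.6, 0, 0, 0, 0, 1, 0, -0.6, 0, 0, 0, 0]

```text
t: 5.03
tool_pos: [566.6, -36.7, 55.2]
tcp_rot: [[-0.039, 0.999, 0.003], [0.999, 0.039, 0.0], [0.0, 0.003, -1.0]]
ft_force: [3.6, -0.1, -2.3]
finger_gap: 0.1
```

>>> play_rows:
  motion: [1, 0, -0.6, 0, 0, 0, 0, 1, 0, -0.6, 0, 0, 0, 0, 1, 0, -0.6, 0, 0, 0, 0, 1, 0, -0.6, 0, 0, 0, 0, 1, 0, -0.6, 0, 0, 0, 0]

```text
t: 5.65
tool_pos: [491.7, -39.7, 55.3]
tcp_rot: [[-0.039, 0.999, 0.003], [0.999, 0.039, 0.0], [0.0, 0.003, -1.0]]
ft_force: [3.5, -1.3, -1.0]
finger_gap: 0.1
```

>>> play_rows:
  motion: [1, 0, -0.4, 0, 0, 0, 0, 1, 0, -0.3, 0, 0, 0, 0, 1, 0, -0.2, 0, 0, 0, 0, 1, 0, -0.1, 0, 0, 0, 0, 1, 0, 0, 0, 0, 0, 0]

```text
t: 6.28
tool_pos: [466.6, -40.3, 53.7]
tcp_rot: [[-0.038, 0.999, -0.001], [0.999, 0.038, 0.0], [0.0, -0.0, -1.0]]
ft_force: [1.6, 0.5, 1.1]
finger_gap: 0.0
```

>>> play_rows:
  motion: [1, 0, -0.15, 0, 0, 0, 0, 1, 0, -0.1, 0, 0, 0, 0, 1, 0, -0.1, 0, 0, 0, 0, 1, 0, 0, 0, 0, 0, 0, 1, 0, 0, 0, 0, 0, 0]

```text
t: 6.9
tool_pos: [462.5, -40.3, 54.2]
tcp_rot: [[-0.039, 0.999, 0.011], [0.999, 0.039, 0.001], [0.001, 0.011, -1.0]]
ft_force: [26.6, -4.8, -13.7]
finger_gap: 0.1
```

```bash
python3 - <<'E'
from h import *
print(read_state()["ft_force"])
im,K,T=shot("top","d_top")
E
```

```text
[ 26.5895636   -4.78964452 -13.65178646]
```

View pics/d_top.png

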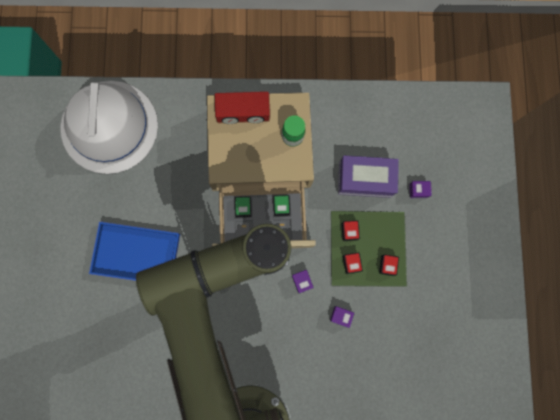

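>>> play_rows:
  motion: [1, 0, 0.5, 0, 0, 0, 0, 1, 0, 0.3, 0, 0, 0, 0, 1, 0, 0, -0.9, 0, 0, 0, 1, 0, 0, -1, 0, 0, 0, -1, 0, 0, -1, 0, 0, 0]

```text
t: 7.58
tool_pos: [477.3, -40.1, 126.4]
tcp_rot: [[-0.038, 0.999, -0.002], [0.999, 0.038, -0.0], [-0.0, -0.002, -1.0]]
ft_force: [0.4, 0.1, 0.3]
finger_gap: 17.1
```

>>> play_rows:
  motion: [-1, 0, -0.4, -1, 0, 0, 0, -1, 0, -0.4, -1, 0, 0, 0, -1, 0, -0.4, -0.6, 0, 0, 0, -1, 0, 0, 0, 0, 0, 0, -1, 0, 0, 0, 0, 0, 0]

```text
t: 8.2
tool_pos: [447.7, -41.0, 190.0]
tcp_rot: [[-0.038, 0.999, -0.002], [0.999, 0.038, 0.0], [0.0, -0.002, -1.0]]
ft_force: [-0.4, 0.2, -0.4]
finger_gap: 85.4
```

```bash
python3 - <<'E'
from h import *
print(read_state()["tool_pos"])
im,K,T=shot("top","e_top")
crop(im,190,150,330,290,"e_topc",5)
im,K,T=shot("wrist","e_wrist")
E
```

```text
[447.66895322 -41.03640872 190.00042899]
```

View pics/e_topc.png

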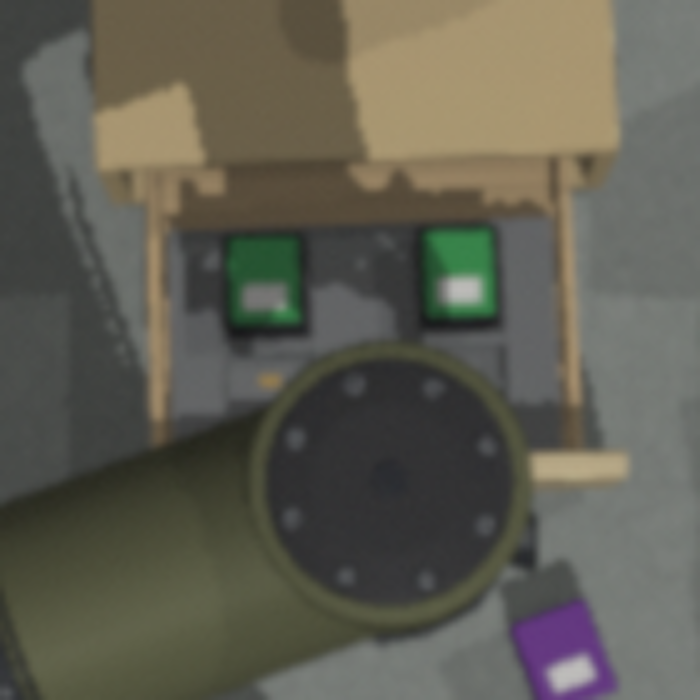

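View pics/e_wrist.png

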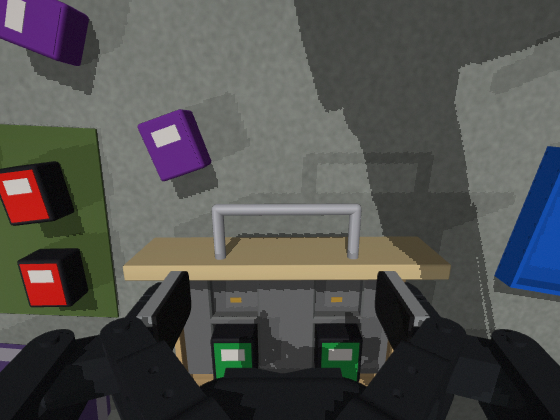

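```bash
cat >> h.py <<'E'
def rects(cam,color,z,lo=25,hi=70,verb=True,img=None):
    im,K,T=shot(cam) if img is None else img
    k=4;big=cv2.resize(im,None,fx=k,fy=k,interpolation=cv2.INTER_CUBIC);h=cv2.cvtColor(big,cv2.COLOR_BGR2HSV)
    if color=="red": m=((h[...,0]<8)|(h[...,0]>172))&(h[...,1]>150)&(h[...,2]>60)
    else: m=(h[...,0]>50)&(h[...,0]<80)&(h[...,1]>110)&(h[...,2]>40)
    m=m.astype(np.uint8)
    cs,_=cv2.findContours(m,cv2.RETR_EXTERNAL,cv2.CHAIN_APPROX_NONE);out=[]
    for c in cs:
        if cv2.contourArea(c)<1000: continue
        w=np.array([p2w(K,T,(u+.5)/k-.5,(v+.5)/k-.5,z)[:2] for u,v in c[:,0]],np.float32)
        (cx,cy),(a,b),_=r=cv2.minAreaRect(w)
        if not(lo<min(a,b) and max(a,b)<hi): continue
        bp=cv2.boxPoints(r);L=max([bp[1]-bp[0],bp[2]-bp[1]],key=np.linalg.norm)
        an=np.degrees(np.arctan2(L[1],L[0]));an=(an+90)%180-90
        out.append((cx,cy,an))
        if verb: print(cam,color,"c",np.round((cx,cy),1),"size",np.round(sorted((a,b)),1),"long",round(an,1),"px",c[:,0].mean(0)//k)
    return out
E
python3 - <<'E'
from h import *
rects("top","green",62);rects("wrist","green",62)
rects("top","red",37)
im,K,T=shot("top")
o=(190,150);f=lambda u,v,z,k=5:np.round(p2w(K,T,o[0]+(u+.5)/k-.5,o[1]+(v+.5)/k-.5,z),1)
print(f(632,467,85))
im,K,T=shot("wrist")
for u,v,z in [(216,210,68),(358,210,68),(137,238,85),(432,236,85)]: print(np.round(p2w(K,T,u,v,z),1))
crop(im,160,260,400,400,"e_wc",3)
E
```

```text
top green c [608.9  23.1] size [39.8 49.9] long 2.8 px [242. 205.]
top green c [613.7 -86.9] size [40.2 50.8] long 3.2 px [281. 204.]
wrist green c [614. -87.] size [39.  45.5] long 2.3 px [231. 357.]
wrist green c [610.6  23.7] size [39.2 49.6] long 2.6 px [341. 358.]
top red c [ 446.3 -396.7] size [41.8 51.6] long -8.2 px [390. 264.]
top red c [ 451.4 -291.6] size [41.7 50.9] long 9.2 px [353. 262.]
top red c [ 545.3 -287.7] size [41.7 51.9] long 2.9 px [351. 230.]
[ 501.9 -181.3   85. ]
[450.8 -99.9  68. ]
[445.9  23.9  68. ]
[ 472.9 -163.2   85. ]
[461.5  83.9  85. ]
```

View pics/e_wc.png

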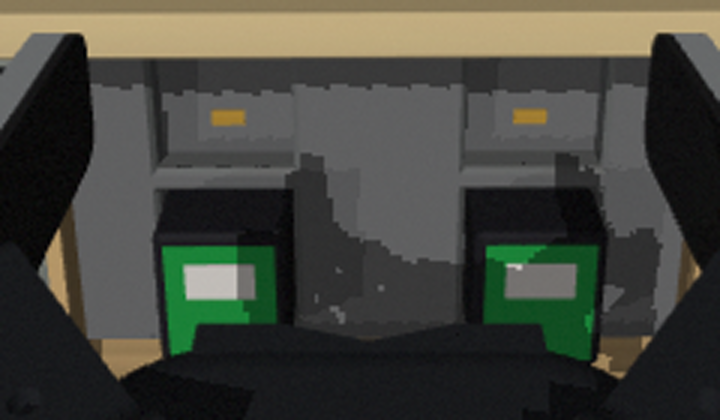

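```bash
python3 - <<'E'
from h import *
delta(609.8,23.3,43,92.2)
E
```

```text
pos [448.  -41.2 190.9] shift units [2.33 6.57 5.91] turn units [-0.01  0.   -0.  ] jawyaw 92.2
```

>>> play_rows:
  motion: [-1, 0.35, 0.95, 0, 0, 0, 0, -1, 0.35, 0.95, 0, 0, 0, 0, -1, 0.35, 0.95, 0, 0, 0, 0, -1, 0.35, 0.95, 0, 0, 0, 0, -1, 0.35, 0.95, 0, 0, 0, 0]

```text
t: 9.18
tool_pos: [565.8, 7.4, 191.0]
tcp_rot: [[-0.038, 0.999, -0.0], [0.999, 0.038, -0.0], [-0.0, -0.0, -1.0]]
ft_force: [0.6, 0.4, -0.5]
finger_gap: 85.6
```

>>> play_rows:
  motion: [-1, 0.3, 0.95, 0, 0, 0, 0, -1, 0.29, 0.87, 0, 0, 0, 0, -1, 0, 0, 1, 0, 0, 0, -1, 0, 0, 1, 0, 0, 0, -1, 0, 0, 0.5, 0, 0, 0]

```text
t: 9.8
tool_pos: [609.3, 23.5, 126.8]
tcp_rot: [[-0.038, 0.999, -0.003], [0.999, 0.038, -0.001], [-0.0, -0.003, -1.0]]
ft_force: [-0.2, 0.3, -0.0]
finger_gap: 85.4
```

```bash
python3 - <<'E'
from h import *
delta(609.8,23.3,43,92.2)
im,K,T=shot("wrist","f_w")
for x,y in [(609.8,23.3)]:
  for dx,dy in [(-28,-23),(-28,23)]: print(w2p(K,T,(x+dx,y+dy,62)))
E
```

```text
pos [609.3  23.5 126.8] shift units [-0.01  0.03  3.35] turn units [-0.03  0.01 -0.  ] jawyaw 92.2
[250.55018201 191.85768657]
[318.94807907 194.47159651]
```

View pics/f_w.png

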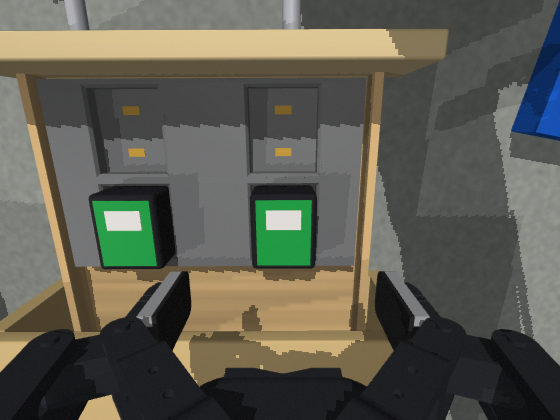

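>>> play_rows:
  motion: [-1, 0, 0.03, 0.8, 0, 0, 0, -1, 0, 0, 0.9, 0, 0, 0, -1, 0, 0, 0.9, 0, 0, 0, -1, 0, 0, 0.7, 0, 0, 0, -1, 0, 0, 0, 0, 0, 0]
  newtons: 60

```text
t: 10.48
tool_pos: [609.8, 23.4, 44.7]
tcp_rot: [[-0.038, 0.999, -0.003], [0.999, 0.038, -0.001], [-0.0, -0.003, -1.0]]
ft_force: [0.6, -0.3, 0.5]
finger_gap: 85.5
```

>>> play_rows:
  motion: [1, 0, 0, 0, 0, 0, 0, 1, 0, 0, 0, 0, 0, 0, 1, 0, 0, 0, 0, 0, 0, 1, 0, 0, 0, 0, 0, 0, 1, 0, 0, 0, 0, 0, 0]

```text
t: 11.1
tool_pos: [611.5, 23.9, 47.8]
tcp_rot: [[-0.039, 0.999, 0.002], [0.999, 0.039, 0.0], [0.0, 0.002, -1.0]]
ft_force: [0.2, 0.8, 5.2]
finger_gap: 44.4
```

>>> play_rows:
  motion: [1, 0, 0, -0.5, 0, 0, 0, 1, 0, 0, -0.9, 0, 0, 0, 1, 0, 0, -1, 0, 0, 0, 1, 0, 0, -1, 0, 0, 0, 1, 0, 0, -0.8, 0, 0, 0]

```text
t: 11.72
tool_pos: [610.4, 23.6, 152.2]
tcp_rot: [[-0.038, 0.999, -0.001], [0.999, 0.038, 0.0], [0.0, -0.001, -1.0]]
ft_force: [0.6, 0.6, -2.5]
finger_gap: 44.4
```

```bash
python3 - <<'E'
from h import *
a=np.radians(-7.7);c=np.array([476.6,328.1]);y=np.array([-np.sin(a),np.cos(a)])
A=c+45*y;B=c-45*y;print(A,B)
delta(*A,150,90-7.7)
im,K,T=shot("wrist","g_w")
E
```

```text
[482.62937834 372.69424399] [470.57062166 283.50575601]
pos [610.4  23.6 152.2] shift units [14.15 -4.57  0.09] turn units [-0.01 -0.    2.16] jawyaw 92.19
```

View pics/g_w.png

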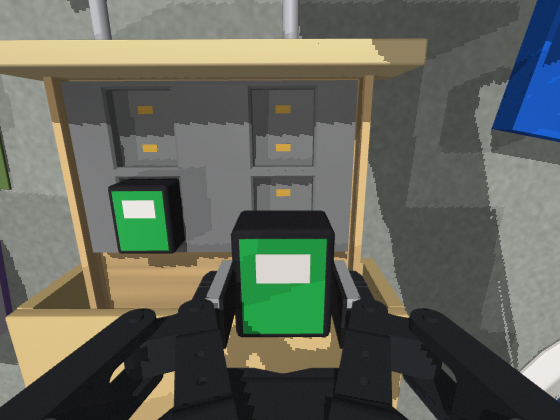

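>>> play_rows:
  motion: [1, 0.9, -0.3, 0, 0, 0, 0, 1, 0.95, -0.3, 0, 0, 0, 0, 1, 0.95, -0.3, 0, 0, 0, 0, 1, 0.95, -0.3, 0, 0, 0, 0, 1, 0.95, -0.3, 0, 0, 0, 0]

```text
t: 12.4
tool_pos: [567.9, 140.2, 150.4]
tcp_rot: [[-0.038, 0.999, -0.002], [0.999, 0.038, -0.0], [-0.0, -0.002, -1.0]]
ft_force: [0.9, -0.2, -2.5]
finger_gap: 44.4
```

>>> play_rows:
  motion: [1, 0.95, -0.3, 0, 0, 0, 0, 1, 0.95, -0.3, 0, 0, 0, 0, 1, 0.95, -0.3, 0, 0, 0, 0, 1, 0.95, -0.3, 0, 0, 0, 0, 1, 0.95, -0.3, 0, 0, 0, 0]

```text
t: 13.02
tool_pos: [525.9, 257.4, 150.5]
tcp_rot: [[-0.038, 0.999, -0.001], [0.999, 0.038, -0.001], [-0.001, -0.002, -1.0]]
ft_force: [0.1, 0.9, -2.9]
finger_gap: 44.4
```

>>> play_rows:
  motion: [1, 0.95, -0.3, 0, 0, 0, 0, 1, 0.95, -0.3, 0, 0, 0, 0.5, 1, 0.95, -0.3, 0, 0, 0, 0.5, 1, 0.9, -0.3, 0, 0, 0, 0.5, 1, 0.9, -0.3, 0, 0, 0, 0.6]

```text
t: 13.65
tool_pos: [489.5, 373.8, 150.5]
tcp_rot: [[0.131, 0.991, -0.001], [0.991, -0.131, -0.001], [-0.001, -0.001, -1.0]]
ft_force: [0.7, -0.6, -2.2]
finger_gap: 44.4
```

```bash
python3 - <<'E'
from h import *
delta(482.6,372.7,26,82.3)
im,K,T=shot("wrist","g_w2")
E
```

```text
pos [489.5 373.8 150.5] shift units [-0.08 -0.26  4.98] turn units [-0.01  0.01  0.04] jawyaw 82.49
```

View pics/g_w2.png

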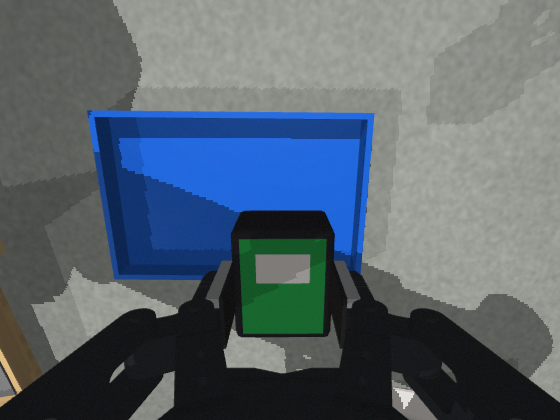

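```bash
python3 - <<'E'
from h import *
im,K,T=shot("wrist")
q=[p2w(K,T,u,v,27) for u,v in [(90,112),(373,114),(362,279),(116,279)]];print(np.round(q,1),np.mean(q,0))
E
```

```text
[[388.6 233.1  27. ]
 [419.8 457.5  27. ]
 [565.5 440.1  27. ]
 [535.5 211.9  27. ]] [477.33492151 335.68552201  27.        ]
```

```bash
python3 - <<'E'
from h import *
im,K,T=shot("wrist")
def blue(im,K,T,n):
    h=cv2.cvtColor(im,cv2.COLOR_BGR2HSV);m=((h[...,0]>100)&(h[...,0]<125)&(h[...,1]>150)).astype(np.uint8)
    cs,_=cv2.findContours(m,cv2.RETR_EXTERNAL,cv2.CHAIN_APPROX_NONE)
    c=max([c for c in cs if cv2.boundingRect(c)[0]<450],key=cv2.contourArea);q=cv2.approxPolyDP(cv2.convexHull(c),6,True)[:,0]
    print(n,q.tolist(),[np.round(p2w(K,T,u,v,27)[:2]).tolist() for u,v in q])
blue(*shot("wrist"),"w");blue(*shot("top"),"t");blue(*shot("scene"),"s")
E
```

```text
w [[87, 110], [374, 113], [360, 272], [114, 278]] [[388.0, 228.0], [419.0, 456.0], [558.0, 437.0], [536.0, 208.0]]
t [[100, 223], [177, 234], [170, 283], [91, 273]] [[562.0, 431.0], [531.0, 210.0], [392.0, 226.0], [420.0, 448.0]]
s [[449, 166], [455, 204], [378, 206], [373, 161]] [[450.0, 451.0], [582.0, 419.0], [547.0, 202.0], [388.0, 234.0]]
```

>>> play_rows:
  motion: [1, -0.05, -0.26, 0.9, 0, 0, 0, 1, 0, 0, 1, 0, 0, 0, 1, 0, 0, 1, 0, 0, 0, 1, 0, 0, 1, 0, 0, 0, 1, 0, 0, 0.7, 0, 0, 0]

```text
t: 14.58
tool_pos: [483.5, 371.9, 35.1]
tcp_rot: [[0.13, 0.992, -0.001], [0.992, -0.13, -0.001], [-0.001, -0.001, -1.0]]
ft_force: [0.4, -0.2, -1.7]
finger_gap: 44.2
```

>>> play_rows:
  motion: [1, 0, 0, 0.35, 0, 0, 0, 1, 0, 0, 0.1, 0, 0, 0, 1, 0, 0, 0, 0, 0, 0, 0.1, 0, 0, 0, 0, 0, 0, -0.4, 0, 0, 0, 0, 0, 0]

```text
t: 15.2
tool_pos: [484.0, 373.4, 26.2]
tcp_rot: [[0.129, 0.992, 0.001], [0.992, -0.129, 0.001], [0.001, 0.001, -1.0]]
ft_force: [1.1, 0.5, -0.3]
finger_gap: 59.2
```

>>> play_rows:
  motion: [-0.4, 0, 0, -0.5, 0, 0, 0, -0.4, 0, 0, -1, 0, 0, 0, -0.4, 0, 0, -1, 0, 0, 0, -0.4, 0, 0, -1, 0, 0, 0, -0.4, 0, 0, -1, 0, 0, -0.5]

```text
t: 15.82
tool_pos: [483.9, 373.1, 140.1]
tcp_rot: [[0.089, 0.996, 0.001], [0.996, -0.089, 0.001], [0.002, 0.001, -1.0]]
ft_force: [-0.5, 1.0, 0.7]
finger_gap: 60.0
```

```bash
python3 - <<'E'
from h import *
rects("wrist","green",39,img=shot("wrist","g_w3"))
delta(613.8,-87,150,92.2)
rects("top","green",62)
E
```

```text
wrist green c [483.1 372.8] size [39.1 49. ] long -7.3 px [283. 214.]
pos [485.2 373.9 144.4] shift units [-17.92   6.72  -0.28] turn units [ 0.07 -0.06 -1.56] jawyaw 85.05
top green c [479.5 364.4] size [40.7 48.3] long -6.1 px [119. 254.]
top green c [613.7 -86.6] size [40.7 51.1] long 2.8 px [281. 204.]
```

View pics/g_w3.png

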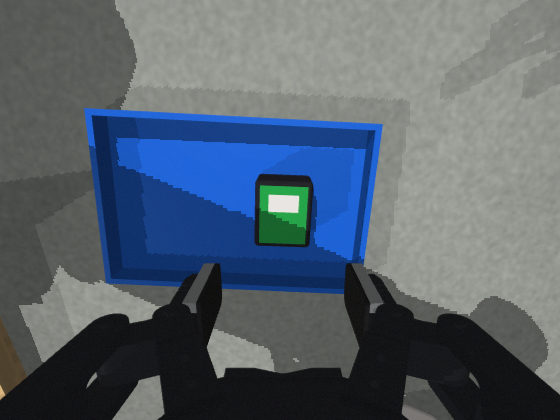

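>>> play_rows:
  motion: [-1, -0.9, 0.3, 0, 0, 0, -0.8, -1, -0.9, 0.3, 0, 0, 0, -0.76, -1, -0.95, 0.25, 0, 0, 0, 0, -1, -0.95, 0.25, 0, 0, 0, 0, -1, -0.95, 0.25, 0, 0, 0, 0]

```text
t: 16.55
tool_pos: [517.6, 255.1, 137.7]
tcp_rot: [[-0.034, 0.999, 0.0], [0.999, 0.034, 0.0], [0.0, 0.0, -1.0]]
ft_force: [-0.3, -1.1, 0.7]
finger_gap: 85.9
```

>>> play_rows:
  motion: [-1, -0.95, 0.25, 0, 0, 0, 0, -1, -0.95, 0.25, 0, 0, 0, 0, -1, -0.95, 0.25, 0, 0, 0, 0, -1, -0.95, 0.25, 0, 0, 0, 0, -1, -0.95, 0.25, 0, 0, 0, 0]

```text
t: 17.18
tool_pos: [552.9, 137.4, 137.7]
tcp_rot: [[-0.034, 0.999, 0.0], [0.999, 0.034, 0.0], [0.0, 0.0, -1.0]]
ft_force: [0.1, -0.8, 0.8]
finger_gap: 85.4
```

```bash
python3 - <<'E'
from h import *
delta(613.8,-87,140,92.2)
E
```

```text
pos [552.9 137.4 137.7] shift units [-9.05  2.13 -0.09] turn units [ 0.   -0.   -0.06] jawyaw 91.94
```

>>> play_rows:
  motion: [-1, -0.95, 0.2, 0, 0, 0, -0.06, -1, -0.95, 0.2, 0, 0, 0, 0, -1, -0.95, 0.2, 0, 0, 0, 0, -1, -0.95, 0.2, 0, 0, 0, 0, -1, -0.95, 0.2, 0, 0, 0, 0]

```text
t: 17.8
tool_pos: [582.3, 19.7, 137.7]
tcp_rot: [[-0.039, 0.999, 0.0], [0.999, 0.039, 0.0], [0.0, 0.0, -1.0]]
ft_force: [-0.2, 0.1, -0.3]
finger_gap: 85.2
```

>>> play_rows:
  motion: [-1, -0.95, 0.2, 0, 0, 0, 0, -1, -0.95, 0.2, 0, 0, 0, 0, -1, -0.95, 0.25, 0, 0, 0, 0, -1, -0.9, 0.25, 0, 0, 0, 0, -1, -0.5, 0.2, 0, 0, 0, 0]

```text
t: 18.42
tool_pos: [613.9, -85.4, 137.5]
tcp_rot: [[-0.038, 0.999, -0.0], [0.999, 0.038, 0.0], [0.0, -0.0, -1.0]]
ft_force: [0.3, 0.5, 0.1]
finger_gap: 85.6
```

```bash
python3 - <<'E'
from h import *
delta(613.8,-87,46,92.2)
rects("wrist","green",62,img=shot("wrist","h_w"))
E
```

```text
pos [613.9 -85.4 137.5] shift units [-0.06 -0.01  3.66] turn units [-0.   -0.   -0.01] jawyaw 92.18
wrist green c [615.1 -86.6] size [39.1 49. ] long 2.3 px [282. 227.]
```

View pics/h_w.png

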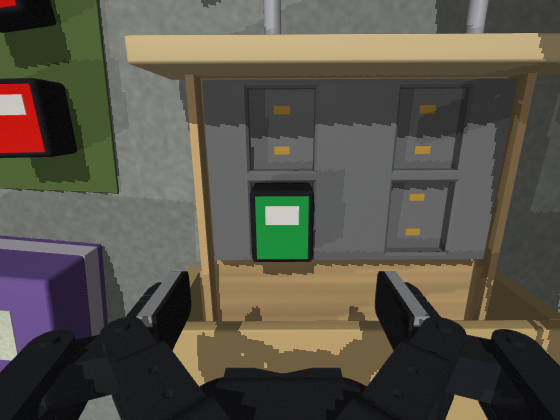

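>>> play_rows:
  motion: [-1, -0.06, 0.03, 0.8, 0, 0, 0, -1, 0, 0, 1, 0, 0, 0, -1, 0, 0, 1, 0, 0, 0, -1, 0, 0, 0.82, 0, 0, 0, -1, 0, 0, 0, 0, 0, 0]
  newtons: 60

```text
t: 19.1
tool_pos: [613.2, -84.8, 44.3]
tcp_rot: [[-0.04, 0.999, -0.004], [0.999, 0.04, -0.0], [0.0, -0.004, -1.0]]
ft_force: [0.5, 0.7, 0.5]
finger_gap: 85.4
```

>>> play_rows:
  motion: [1, 0, 0, 0, 0, 0, 0, 1, 0, 0, 0, 0, 0, 0, 1, 0, 0, 0, 0, 0, 0, 1, 0, 0, 0, 0, 0, 0, 1, 0, 0, 0, 0, 0, 0]

```text
t: 19.73
tool_pos: [615.7, -85.2, 48.7]
tcp_rot: [[-0.04, 0.999, 0.003], [0.999, 0.04, -0.0], [-0.0, 0.003, -1.0]]
ft_force: [-0.8, 1.2, 5.5]
finger_gap: 44.4
```

>>> play_rows:
  motion: [1, 0, 0, -0.5, 0, 0, 0, 1, 0, 0, -0.9, 0, 0, 0, 1, 0, 0, -1, 0, 0, 0, 1, 0, 0, -1, 0, 0, 0, 1, 0, 0, -0.8, 0, 0, 0]

```text
t: 20.35
tool_pos: [614.6, -85.2, 153.2]
tcp_rot: [[-0.04, 0.999, -0.0], [0.999, 0.04, 0.0], [0.0, -0.0, -1.0]]
ft_force: [-0.9, 0.1, -1.4]
finger_gap: 44.4
```

```bash
python3 - <<'E'
from h import *
delta(471,289,150,82.3)
im,K,T=shot("wrist","i_w")
crop(im,140,60,560,280,"i_wc",2)
E
```

```text
pos [614.6 -85.2 153.2] shift units [15.19 -5.14  0.13] turn units [-0.   -0.    2.18] jawyaw 92.28
```

View pics/i_wc.png

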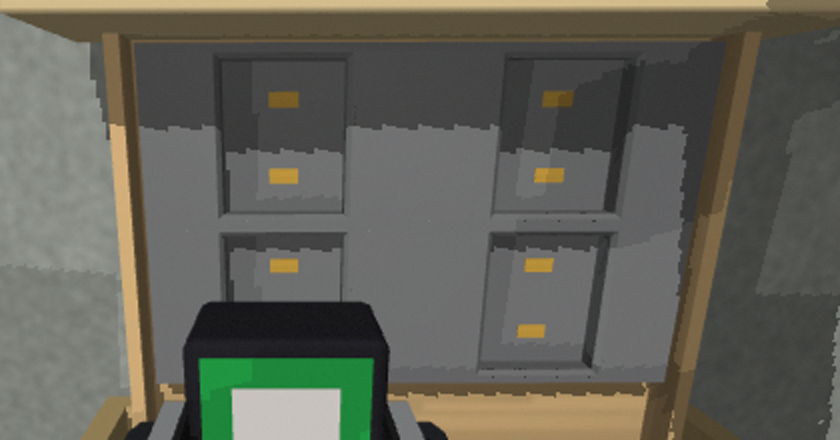

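```bash
python3 - <<'E'
from h import *
im,K,T=shot("wrist")
for n,q in dict(p1=[(247,87),(315.5,87),(314,168),(249.5,168)],p0=[(392.5,87),(458,87),(450,168),(386.5,168)],p2=[(384,177),(445.5,176),(436.5,245),(379,245)]).items():
    w=np.array([p2w(K,T,u,v,40) for u,v in q]);print(n,np.round(w.mean(0),1),np.round(w[:,:2],1).tolist())
E
```

```text
p1 [548.6 -89.8  40. ] [[518.9, -117.2], [516.8, -65.1], [578.3, -62.0], [580.4, -114.7]]
p0 [544.1  20.8  40. ] [[514.4, -6.5], [512.4, 43.3], [573.8, 49.2], [575.9, -2.7]]
p2 [612.3  23.4  40. ] [[583.4, -3.7], [580.5, 46.8], [641.6, 50.6], [643.6, 0.0]]
```

>>> play_rows:
  motion: [1, 0.9, -0.3, 0, 0, 0, 0, 1, 0.95, -0.3, 0, 0, 0, 0, 1, 0.95, -0.3, 0, 0, 0, 0, 1, 0.95, -0.3, 0, 0, 0, 0, 1, 0.95, -0.3, 0, 0, 0, 0]

```text
t: 21.08
tool_pos: [571.6, 31.4, 150.6]
tcp_rot: [[-0.04, 0.999, -0.002], [0.999, 0.04, -0.0], [0.0, -0.002, -1.0]]
ft_force: [0.5, -0.2, -1.3]
finger_gap: 44.4
```

>>> play_rows:
  motion: [1, 0.95, -0.3, 0, 0, 0, 0, 1, 0.95, -0.3, 0, 0, 0, 0, 1, 0.95, -0.3, 0, 0, 0, 0, 1, 0.95, -0.3, 0, 0, 0, 0, 1, 0.95, -0.3, 0, 0, 0, 0]

```text
t: 21.7
tool_pos: [529.4, 148.5, 150.6]
tcp_rot: [[-0.04, 0.999, -0.002], [0.999, 0.04, -0.001], [-0.0, -0.002, -1.0]]
ft_force: [-0.4, -0.5, -2.4]
finger_gap: 44.0
```

>>> play_rows:
  motion: [1, 0.95, -0.35, 0, 0, 0, 0, 1, 0.95, -0.35, 0, 0, 0, 0.5, 1, 0.95, -0.35, 0, 0, 0, 0.5, 1, 0.95, -0.35, 0, 0, 0, 0.5, 1, 0.95, -0.4, 0, 0, 0, 0.65]

```text
t: 22.32
tool_pos: [485.5, 267.4, 150.7]
tcp_rot: [[0.133, 0.991, -0.002], [0.991, -0.133, -0.001], [-0.001, -0.002, -1.0]]
ft_force: [0.2, -0.4, -1.1]
finger_gap: 44.2
```

```bash
python3 - <<'E'
from h import *
delta(471,289,26,82.3)
im,K,T=shot("wrist","j_w")
E
```

```text
pos [485.5 267.4 150.7] shift units [ 0.78 -0.68  4.99] turn units [-0.02  0.02  0.01] jawyaw 82.34
```

View pics/j_w.png

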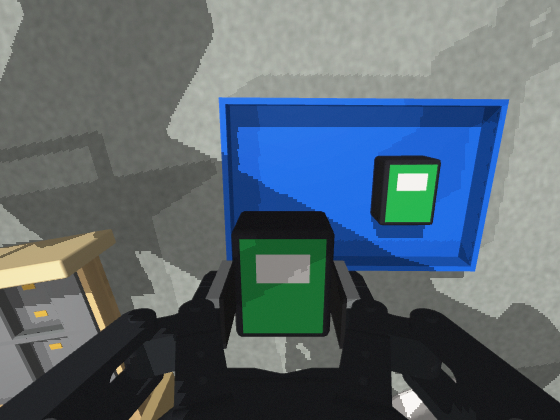

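>>> play_rows:
  motion: [1, 0.78, -0.68, 0.6, 0, 0, 0, 1, 0, 0, 1, 0, 0, 0, 1, 0, 0, 1, 0, 0, 0, 1, 0, 0, 1, 0, 0, 0, 1, 0, 0, 0.9, 0, 0, 0]

```text
t: 23.0
tool_pos: [471.3, 287.8, 37.3]
tcp_rot: [[0.132, 0.991, -0.002], [0.991, -0.132, -0.001], [-0.002, -0.002, -1.0]]
ft_force: [0.8, 0.4, -0.5]
finger_gap: 44.0
```

>>> play_rows:
  motion: [1, 0, 0, 0.3, 0, 0, 0, 1, 0, 0, 0.18, 0, 0, 0, 1, 0, 0, 0, 0, 0, 0, 0.1, 0, 0, 0, 0, 0, 0, -0.4, 0, 0, 0, 0, 0, 0]

```text
t: 23.62
tool_pos: [472.5, 288.9, 28.5]
tcp_rot: [[0.132, 0.991, 0.001], [0.991, -0.132, 0.001], [0.001, 0.001, -1.0]]
ft_force: [0.6, 0.0, 1.6]
finger_gap: 59.3
```

>>> play_rows:
  motion: [-0.4, 0, 0, -0.5, 0, 0, 0, -0.4, 0, 0, -1, 0, 0, 0, -0.4, 0, 0, -1, 0, 0, 0, -0.4, 0, 0, -1, 0, 0, 0, -0.4, 0, 0, -1, 0, 0, 0]

```text
t: 24.25
tool_pos: [472.3, 288.6, 142.5]
tcp_rot: [[0.132, 0.991, 0.001], [0.991, -0.132, 0.001], [0.001, 0.001, -1.0]]
ft_force: [0.1, 0.7, -0.6]
finger_gap: 59.7
```

```bash
python3 - <<'E'
from h import *
rects("wrist","green",39,img=shot("wrist","k_w"))
rects("top","red",37,img=shot("top","k_t"))
rects("scene","red",37)
delta(545,-289,150,92.9)
E
```

```text
wrist green c [472.2 288.2] size [39.  48.8] long -7.5 px [283. 214.]
wrist green c [483.1 373. ] size [39.2 49. ] long -7.3 px [388. 214.]
top red c [ 446.3 -396.7] size [41.6 51.6] long -8.5 px [390. 264.]
top red c [ 451.5 -291.6] size [41.8 50.9] long 9.9 px [353. 262.]
top red c [ 545.2 -287.6] size [41.8 52. ] long 3.4 px [351. 230.]
scene red c [ 547.1 -286.6] size [42.4 53.3] long 2.9 px [206. 233.]
scene red c [ 448.9 -395.7] size [42.1 51.5] long -8.4 px [164. 209.]
scene red c [ 454.2 -290.8] size [41.8 52.2] long 9.4 px [201. 205.]
pos [472.9 289.2 142.9] shift units [-22.55   5.9   -0.35] turn units [ 0.04 -0.04 -2.28] jawyaw 82.44
```

View pics/k_w.png

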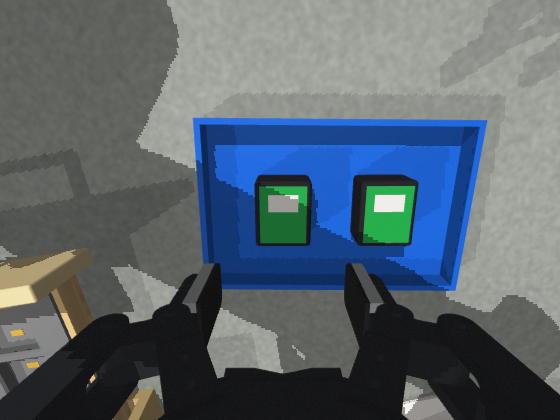

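View pics/k_t.png

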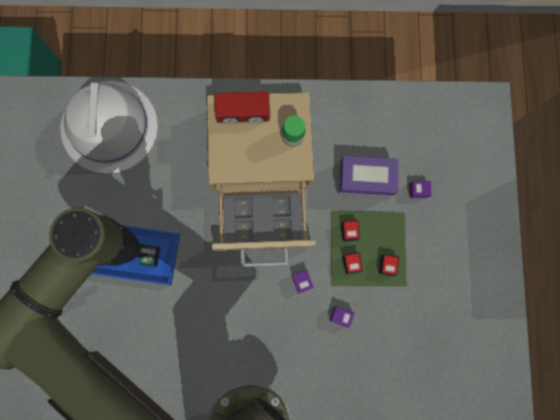

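>>> play_rows:
  motion: [-1, -0.85, 0.3, 0, 0, 0, -0.8, -1, -0.9, 0.25, 0, 0, 0, -0.8, -1, -0.95, 0.2, 0, 0, 0, -0.68, -1, -0.95, 0.14, 0, 0, 0, 0, -1, -0.95, 0.14, 0, 0, 0, 0]

```text
t: 25.02
tool_pos: [495.6, 171.8, 139.7]
tcp_rot: [[-0.05, 0.999, -0.001], [0.999, 0.05, -0.0], [-0.0, -0.001, -1.0]]
ft_force: [-0.8, 0.3, -0.1]
finger_gap: 85.0
```

>>> play_rows:
  motion: [-1, -1, 0.1, 0, 0, 0, 0, -1, -1, 0.1, 0, 0, 0, 0, -1, -1, 0.1, 0, 0, 0, 0, -1, -1, 0.1, 0, 0, 0, 0, -1, -1, 0.1, 0, 0, 0, 0]

```text
t: 25.65
tool_pos: [514.3, 47.6, 139.7]
tcp_rot: [[-0.05, 0.999, -0.001], [0.999, 0.05, -0.0], [-0.0, -0.001, -1.0]]
ft_force: [0.0, 0.0, 0.0]
finger_gap: 85.3
```

>>> play_rows:
  motion: [-1, -1, 0.1, 0, 0, 0, 0, -1, -1, 0.1, 0, 0, 0, 0, -1, -1, 0.1, 0, 0, 0, 0, -1, -1, 0.1, 0, 0, 0, 0, -1, -1, 0.1, 0, 0, 0, 0]

```text
t: 26.28
tool_pos: [533.0, -76.5, 139.6]
tcp_rot: [[-0.05, 0.999, -0.001], [0.999, 0.05, 0.0], [0.0, -0.001, -1.0]]
ft_force: [-0.0, 0.1, 0.2]
finger_gap: 85.4
```

```bash
python3 - <<'E'
from h import *
delta(546,-287.5,130,93)
E
```

```text
pos [533.  -76.5 139.6] shift units [-8.45  0.09  0.38] turn units [-0.01 -0.   -0.02] jawyaw 92.89
```

>>> play_rows:
  motion: [-1, -0.95, 0, 0, 0, 0, 0, -1, -0.95, 0, 0, 0, 0, 0, -1, -0.95, 0, 0, 0, 0, 0, -1, -0.95, 0, 0, 0, 0, 0, -1, -0.95, 0, 0, 0, 0, 0]

```text
t: 26.9
tool_pos: [538.9, -195.0, 139.6]
tcp_rot: [[-0.05, 0.999, -0.001], [0.999, 0.05, 0.0], [0.0, -0.001, -1.0]]
ft_force: [1.3, 0.2, 1.9]
finger_gap: 85.0
```

>>> play_rows:
  motion: [-1, -0.95, 0.02, 0, 0, 0, 0, -1, -0.95, 0.02, 0, 0, 0, 0, -1, -0.95, 0.02, 0, 0, 0, 0, -1, -0.8, 0, 0.2, 0, 0, 0, -1, 0, 0, 0.2, 0, 0, 0]

```text
t: 27.52
tool_pos: [544.9, -286.3, 128.9]
tcp_rot: [[-0.049, 0.999, -0.001], [0.999, 0.049, 0.0], [0.001, -0.001, -1.0]]
ft_force: [-0.5, -0.2, -0.4]
finger_gap: 85.4
```

```bash
python3 - <<'E'
from h import *
rects("wrist","red",37,img=shot("wrist","l_w"))
rects("scene","red",37)
delta(546,-287.5,22,93)
E
```

```text
wrist red c [ 546.7 -287.8] size [39.1 49. ] long 3.2 px [281. 221.]
wrist red c [ 452.4 -291.9] size [38.9 48.8] long 9.4 px [282.  91.]
wrist red c [ 447.  -397.4] size [39.  48.9] long -8.8 px [128.  74.]
scene red c [ 547.1 -286.6] size [42.4 53.3] long 3.8 px [206. 233.]
scene red c [ 449.  -395.8] size [41.7 52.3] long -7.8 px [162. 209.]
scene red c [ 457.9 -290.1] size [42.2 44.9] long 9.1 px [201. 207.]
pos [ 544.8 -285.1  128.6] shift units [-0.1   0.05  4.26] turn units [-0.02 -0.01 -0.03] jawyaw 92.87
```

View pics/l_w.png

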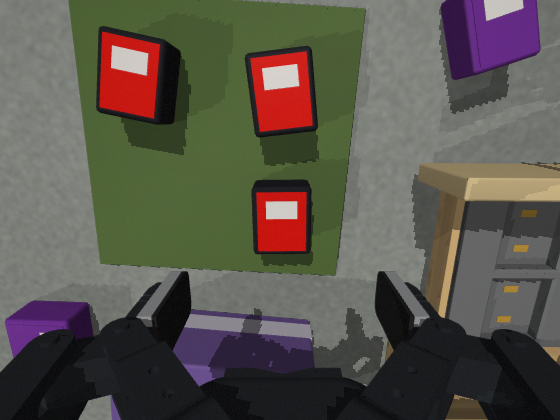

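>>> play_rows:
  motion: [-1, -0.1, 0.07, 0.7, 0, 0, 0, -1, 0, 0, 1, 0, 0, 0, -1, 0, 0, 1, 0, 0, 0, -1, 0, 0, 1, 0, 0, 0, -1, 0, 0, 0.5, 0, 0, 0]
  newtons: 60

```text
t: 28.25
tool_pos: [546.2, -287.0, 22.5]
tcp_rot: [[-0.051, 0.999, -0.003], [0.999, 0.051, 0.001], [0.001, -0.003, -1.0]]
ft_force: [0.5, 1.0, 0.3]
finger_gap: 85.1
```

>>> play_rows:
  motion: [1, 0, 0, 0, 0, 0, 0, 1, 0, 0, 0, 0, 0, 0, 1, 0, 0, 0, 0, 0, 0, 1, 0, 0, 0, 0, 0, 0, 1, 0, 0, 0, 0, 0, 0]

```text
t: 28.88
tool_pos: [548.2, -288.0, 26.8]
tcp_rot: [[-0.051, 0.999, 0.003], [0.999, 0.051, -0.001], [-0.001, 0.003, -1.0]]
ft_force: [0.3, 1.3, 5.7]
finger_gap: 44.1
```

>>> play_rows:
  motion: [1, 0, 0, -0.5, 0, 0, 0, 1, 0, 0, -0.9, 0, 0, 0, 1, 0, 0, -1, 0, 0, 0, 1, 0, 0, -1, 0, 0, 0, 1, 0, 0, -1, 0, 0, 0]

```text
t: 29.5
tool_pos: [546.8, -287.6, 135.7]
tcp_rot: [[-0.05, 0.999, -0.001], [0.999, 0.05, 0.001], [0.001, -0.001, -1.0]]
ft_force: [0.5, -0.7, -2.8]
finger_gap: 44.1
```

```bash
python3 - <<'E'
from h import *
im=shot("wrist","m_w")
delta(615.5,-86.6,150,92.2)
E
```

```text
pos [ 548.1 -288.5  140.1] shift units [ 7.93  3.1  -0.4 ] turn units [0.05 0.03 0.15] jawyaw 92.89
```

View pics/m_w.png

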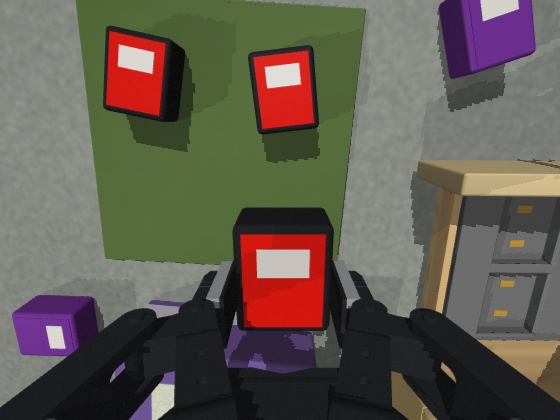

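```bash
cat >> h.py <<'E'
def held(dz,color="red"):
    s=read_state();img=shot("wrist")
    for cx,cy,an in rects("wrist",color,s["tool_pos"][2]+dz,img=img):
        v=s["tcp_rot"].T@(np.array([cx,cy,0])-[*s["tool_pos"][:2],0])
        if np.hypot(*v[:2])<20: print("held offset tool xy",np.round(v[:2],1),"jaw-90-long",round(np.degrees(np.arctan2(s["tcp_rot"][1,0],s["tcp_rot"][0,0]))-90-an,2))
E
python3 - <<'E'
from h import *
held(10.2)
E
```

```text
wrist red c [ 546.9 -289.1] size [38.8 49.3] long 3.0 px [283. 279.]
held offset tool xy [-0.5 -1.2] jaw-90-long -0.06
```

>>> play_rows:
  motion: [1, 0.9, 0.35, -0.4, 0, 0, 0.15, 1, 0.9, 0.35, 0, 0, 0, 0, 1, 0.9, 0.35, 0, 0, 0, 0, 1, 0.9, 0.35, 0, 0, 0, 0, 1, 0.9, 0.35, 0, 0, 0, 0]

```text
t: 30.22
tool_pos: [585.9, -172.6, 143.3]
tcp_rot: [[-0.038, 0.999, -0.002], [0.999, 0.038, 0.001], [0.001, -0.002, -1.0]]
ft_force: [0.2, 0.7, -1.5]
finger_gap: 44.1
```

>>> play_rows:
  motion: [1, 0.9, 0.35, 0, 0, 0, 0, 1, 0.9, 0.35, 0, 0, 0, 0, 1, 0.9, 0.35, 0, 0, 0, 0, 1, 0.7, 0.3, 0, 0, 0, 0, 1, 0, 0, 0, 0, 0, 0]

```text
t: 30.85
tool_pos: [617.1, -86.1, 144.4]
tcp_rot: [[-0.04, 0.999, -0.001], [0.999, 0.04, 0.0], [0.0, -0.001, -1.0]]
ft_force: [0.2, -0.0, -1.5]
finger_gap: 44.3
```

```bash
python3 - <<'E'
from h import *
held(10.2)
im,K,T=shot("wrist","n_w"); crop(im,140,60,560,280,"n_wc",2)
delta(616.8,-86.6,52,92.2)
E
```

```text
wrist red c [615.8 -86.6] size [38.8 48.7] long 2.4 px [282. 279.]
held offset tool xy [-0.5 -1.3] jaw-90-long -0.07
pos [616.8 -87.3 144.8] shift units [0.03 0.   3.71] turn units [-0.01  0.    0.  ] jawyaw 92.21
```

View pics/n_wc.png

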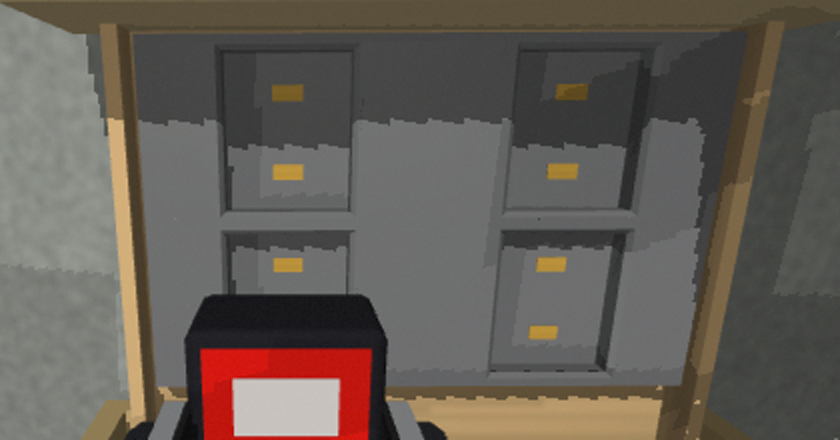

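>>> play_rows:
  motion: [1, 0.02, 0, 0.8, 0, 0, 0, 1, 0, 0, 0.9, 0, 0, 0, 1, 0, 0, 0.9, 0, 0, 0, 1, 0, 0, 0.6, 0, 0, 0, 1, 0, 0, 0.1, 0, 0, 0]

```text
t: 31.58
tool_pos: [616.0, -87.2, 60.8]
tcp_rot: [[-0.038, 0.999, -0.002], [0.999, 0.038, -0.0], [-0.0, -0.002, -1.0]]
ft_force: [0.4, -0.2, -0.5]
finger_gap: 44.2
```

>>> play_rows:
  motion: [1, 0, 0, 0.1, 0, 0, 0, 1, 0, 0, 0.1, 0, 0, 0, 1, 0, 0, 0.1, 0, 0, 0, 1, 0, 0, 0.1, 0, 0, 0, 1, 0, 0, 0, 0, 0, 0]

```text
t: 32.2
tool_pos: [616.7, -86.8, 52.3]
tcp_rot: [[-0.038, 0.999, -0.0], [0.999, 0.038, 0.0], [0.0, -0.0, -1.0]]
ft_force: [-0.9, -0.5, -1.2]
finger_gap: 44.3
```

>>> play_rows:
  motion: [1, 0, 0, 0.1, 0, 0, 0, 1, 0, 0, 0.05, 0, 0, 0, 0.1, 0, 0, 0, 0, 0, 0, -0.4, 0, 0, 0, 0, 0, 0, -0.4, 0, 0, 0, 0, 0, 0]

```text
t: 32.83
tool_pos: [616.7, -86.9, 48.7]
tcp_rot: [[-0.038, 0.999, -0.0], [0.999, 0.038, 0.0], [0.0, -0.0, -1.0]]
ft_force: [-0.4, 1.1, -0.0]
finger_gap: 59.9
```

>>> play_rows:
  motion: [-0.4, 0, 0, -0.5, 0, 0, 0, -0.4, 0, 0, -1, 0, 0, 0, -0.4, 0, 0, -1, 0, 0, 0, -0.4, 0, 0, -1, 0, 0, 0, -0.4, 0, 0, -0.3, 0, 0, 0]

```text
t: 33.45
tool_pos: [617.7, -87.0, 146.6]
tcp_rot: [[-0.038, 0.999, 0.004], [0.999, 0.038, 0.0], [-0.0, 0.004, -1.0]]
ft_force: [-1.0, 0.6, 0.2]
finger_gap: 59.7
```

```bash
python3 - <<'E'
from h import *
rects("wrist","red",62,img=shot("wrist","o_w"))
rects("top","red",37)
rects("scene","red",37)
delta(452.4,-291.7,140,99.5)
E
```

```text
wrist red c [616.8 -87.4] size [39.1 49. ] long 2.2 px [283. 220.]
top red c [ 446.2 -396.8] size [41.4 51.6] long -8.4 px [390. 264.]
top red c [ 451.4 -291.7] size [41.5 51. ] long 9.0 px [353. 262.]
top red c [614.  -88.6] size [40.7 41.5] long -87.9 px [281. 206.]
scene red c [604.5 -84.8] size [43.3 52.8] long 2.1 px [282. 238.]
scene red c [ 449.  -395.6] size [42.1 51.4] long -7.8 px [164. 209.]
scene red c [ 454.  -290.8] size [42.1 52. ] long 9.8 px [201. 205.]
pos [616.6 -86.8 143.4] shift units [-7.94 -6.88  0.13] turn units [-0.   -0.01 -1.59] jawyaw 92.19
```

View pics/o_w.png

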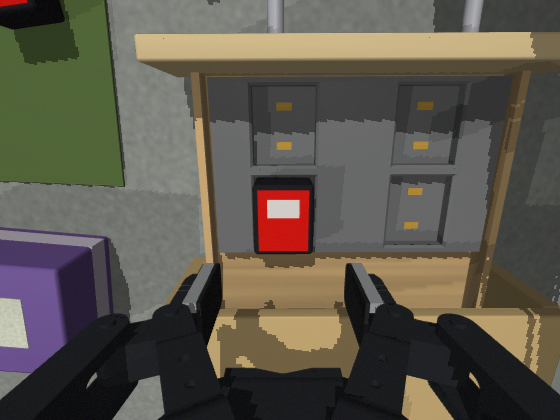

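>>> play_rows:
  motion: [-1, -0.9, -0.8, 0, 0, 0, 0, -1, -0.9, -0.8, 0, 0, 0, 0, -1, -0.9, -0.8, 0, 0, 0, 0, -1, -0.9, -0.8, 0, 0, 0, 0, -1, -0.9, -0.8, 0, 0, 0, 0]

```text
t: 34.22
tool_pos: [519.9, -203.6, 142.1]
tcp_rot: [[-0.038, 0.999, -0.002], [0.999, 0.038, 0.001], [0.001, -0.002, -1.0]]
ft_force: [0.0, 0.3, 0.3]
finger_gap: 85.2
```

>>> play_rows:
  motion: [-1, -0.9, -0.8, 0, 0, 0, 0, -1, -0.9, -0.8, 0, 0, 0, -0.4, -1, -0.9, -0.8, 0, 0, 0, -0.4, -1, -0.7, -0.4, 0, 0, 0, -0.4, -1, 0, 0, 0, 0, 0, -0.39]

```text
t: 34.85
tool_pos: [455.3, -292.5, 142.4]
tcp_rot: [[-0.164, 0.986, -0.002], [0.986, 0.164, 0.001], [0.001, -0.002, -1.0]]
ft_force: [0.7, 0.2, -1.0]
finger_gap: 85.4
```

```bash
python3 - <<'E'
from h import *
rects("wrist","red",37,img=shot("wrist","p_w"))
delta(452.4,-291.7,21,99.5)
E
```

```text
wrist red c [ 452.5 -291.8] size [39.1 48.9] long 9.5 px [284. 211.]
wrist red c [ 447.4 -397.3] size [39.2 49.3] long -8.8 px [155. 184.]
pos [ 455.8 -292.   142.5] shift units [ 0.03 -0.12  4.86] turn units [-0.02 -0.01  0.01] jawyaw 99.56
```

View pics/p_w.png

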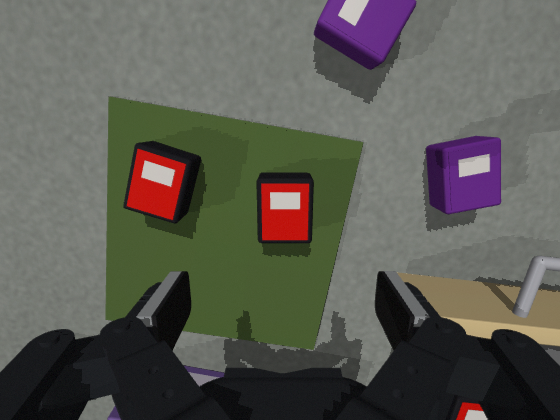

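>>> play_rows:
  motion: [-1, 0.03, -0.13, 0.9, 0, 0, 0, -1, 0, 0, 1, 0, 0, 0, -1, 0, 0, 1, 0, 0, 0, -1, 0, 0, 1, 0, 0, 0, -1, 0, 0, 0.9, 0, 0, 0]
  newtons: 60

```text
t: 35.52
tool_pos: [453.0, -290.7, 22.1]
tcp_rot: [[-0.165, 0.986, -0.001], [0.986, 0.165, 0.001], [0.001, -0.001, -1.0]]
ft_force: [0.7, 0.2, 0.5]
finger_gap: 85.4
```

>>> play_rows:
  motion: [1, 0, 0, 0, 0, 0, 0, 1, 0, 0, 0, 0, 0, 0, 1, 0, 0, 0, 0, 0, 0, 1, 0, 0, 0, 0, 0, 0, 1, 0, 0, 0, 0, 0, 0]

```text
t: 36.15
tool_pos: [454.1, -291.8, 25.3]
tcp_rot: [[-0.165, 0.986, 0.002], [0.986, 0.165, -0.001], [-0.001, 0.002, -1.0]]
ft_force: [0.7, 3.0, 6.0]
finger_gap: 44.2
```

>>> play_rows:
  motion: [1, 0, 0, -0.5, 0, 0, 0, 1, 0, 0, -0.9, 0, 0, 0, 1, 0, 0, -1, 0, 0, 0, 1, 0, 0, -1, 0, 0, 0, 1, 0, 0, -1, 0, 0, 0]

```text
t: 36.78
tool_pos: [452.5, -291.6, 134.5]
tcp_rot: [[-0.165, 0.986, -0.001], [0.986, 0.165, 0.001], [0.001, -0.001, -1.0]]
ft_force: [0.5, -0.4, -2.6]
finger_gap: 44.1
```

```bash
python3 - <<'E'
from h import *
held(10.5)
delta(548,-89.5,150,92.2)
E
```

```text
wrist red c [ 452.2 -292.1] size [39.2 49.3] long 9.4 px [283. 281.]
held offset tool xy [-0.5 -0.4] jaw-90-long 0.09
pos [ 453.9 -292.6  138.7] shift units [ 7.39  5.05 -0.46] turn units [0.05 0.04 1.59] jawyaw 99.48
```

>>> play_rows:
  motion: [1, 0.8, 0.5, -0.4, 0, 0, 0.4, 1, 0.85, 0.5, 0, 0, 0, 0.4, 1, 0.85, 0.5, 0, 0, 0, 0.4, 1, 0.85, 0.5, 0, 0, 0, 0.39, 1, 0.85, 0.5, 0, 0, 0, 0]

```text
t: 37.45
tool_pos: [504.4, -180.2, 143.1]
tcp_rot: [[-0.038, 0.999, -0.001], [0.999, 0.038, 0.0], [0.001, -0.001, -1.0]]
ft_force: [-0.3, -0.2, -2.6]
finger_gap: 44.3
```

```bash
python3 - <<'E'
from h import *
delta(548.8,-89.2,50.3,92.2)
E
```

```text
pos [ 504.4 -180.2  143.1] shift units [3.57 1.92 3.71] turn units [-0.02 -0.01 -0.01] jawyaw 92.17
```

>>> play_rows:
  motion: [1, 0.9, 0.5, 0, 0, 0, 0, 1, 0.9, 0.5, 0, 0, 0, 0, 1, 0.9, 0.5, 0, 0, 0, 0, 1, 0.85, 0.4, 0, 0, 0, 0, 1, 0, 0, 0.3, 0, 0, 0]

```text
t: 38.08
tool_pos: [549.0, -89.4, 135.8]
tcp_rot: [[-0.04, 0.999, -0.0], [0.999, 0.04, 0.0], [0.0, -0.0, -1.0]]
ft_force: [-1.1, -0.1, -3.2]
finger_gap: 44.4
```

```bash
python3 - <<'E'
from h import *
held(11.7)
delta(548.8,-89.2,50.3,92.2)
im,K,T=shot("wrist","q_w"); crop(im,140,40,560,300,"q_wc",2)
E
```

```text
wrist red c [548.  -89.9] size [38.8 48.9] long 2.3 px [283. 281.]
held offset tool xy [-0.5 -1. ] jaw-90-long -0.03
pos [548.  -90.  134.2] shift units [0.03 0.04 3.35] turn units [-0.03 -0.01  0.01] jawyaw 92.25
```

View pics/q_wc.png

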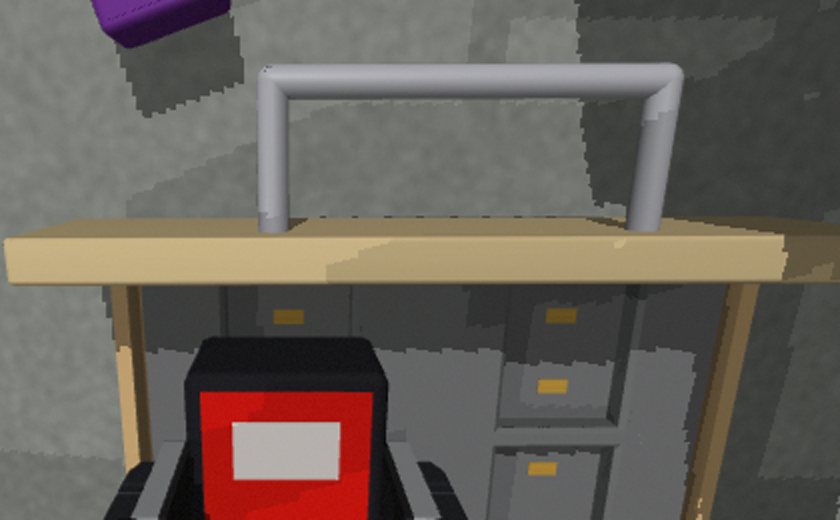

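>>> play_rows:
  motion: [1, 0.02, 0.02, 0.7, 0, 0, 0, 1, 0, 0, 0.9, 0, 0, 0, 1, 0, 0, 0.8, 0, 0, 0, 1, 0, 0, 0.4, 0, 0, 0, 1, 0, 0, 0.1, 0, 0, 0]

```text
t: 38.8
tool_pos: [548.6, -90.4, 62.9]
tcp_rot: [[-0.038, 0.999, -0.001], [0.999, 0.038, -0.0], [-0.0, -0.001, -1.0]]
ft_force: [0.3, -0.2, -1.6]
finger_gap: 44.4
```

>>> play_rows:
  motion: [1, 0, 0, 0.1, 0, 0, 0, 1, 0, 0, 0.1, 0, 0, 0, 1, 0, 0, 0.1, 0, 0, 0, 1, 0, 0, 0.1, 0, 0, 0, 1, 0, 0, 0, 0, 0, 0]

```text
t: 39.42
tool_pos: [549.0, -90.0, 53.5]
tcp_rot: [[-0.038, 0.999, -0.0], [0.999, 0.038, 0.0], [0.0, -0.0, -1.0]]
ft_force: [0.3, -0.1, -1.2]
finger_gap: 44.0
```

>>> play_rows:
  motion: [1, 0, 0, 0.1, 0, 0, 0, 1, 0, 0, 0.05, 0, 0, 0, 1, 0, 0, 0, 0, 0, 0, 1, 0, 0, 0, 0, 0, 0, 1, 0, 0, 0, 0, 0, 0]

```text
t: 40.05
tool_pos: [549.2, -89.9, 50.3]
tcp_rot: [[-0.039, 0.999, 0.0], [0.999, 0.039, 0.0], [0.0, 0.0, -1.0]]
ft_force: [-2.2, 1.0, 2.2]
finger_gap: 44.1
```

>>> play_rows:
  motion: [0.1, 0, 0, 0, 0, 0, 0, -0.4, 0, 0, 0, 0, 0, 0, -0.4, 0, 0, 0, 0, 0, 0, -0.4, 0, 0, -0.5, 0, 0, 0, -0.4, 0, 0, -1, 0, 0, 0]

```text
t: 40.67
tool_pos: [548.6, -90.1, 87.7]
tcp_rot: [[-0.038, 0.999, -0.002], [0.999, 0.038, -0.0], [-0.0, -0.002, -1.0]]
ft_force: [0.3, -0.2, 0.2]
finger_gap: 60.1
```

>>> play_rows:
  motion: [-0.4, 0, 0, -1, 0, 0, 0, -0.4, 0, 0, -1, 0, 0, 0, -0.4, 0, 0, -0.3, 0, 0, 0, -1, 0, 0, 0, 0, 0, 0, -1, 0, 0, 0, 0, 0, 0]

```text
t: 41.3
tool_pos: [548.6, -89.9, 143.7]
tcp_rot: [[-0.038, 0.999, -0.002], [0.999, 0.038, 0.0], [0.0, -0.002, -1.0]]
ft_force: [0.3, 0.6, 0.5]
finger_gap: 85.3
```

```bash
python3 - <<'E'
from h import *
rects("wrist","red",62,img=shot("wrist","r_w"))
rects("top","red",37)
rects("scene","red",37)
delta(447.2,-397,140,81.4)
E
```

```text
wrist red c [617.2 -87.3] size [39.2 49. ] long 2.2 px [283. 303.]
wrist red c [548.2 -90.5] size [39.1 48.7] long 2.2 px [282. 222.]
top red c [ 446.2 -396.8] size [41.5 51.6] long -8.7 px [390. 264.]
scene red c [603.3 -84.8] size [43.5 55.1] long 2.2 px [282. 238.]
scene red c [534.1 -87.8] size [43.4 53.7] long 1.7 px [276. 217.]
scene red c [ 448.9 -395.6] size [42.1 51.3] long -8.3 px [164. 209.]
pos [548.8 -90.  144.1] shift units [-12.12  -4.53   0.17] turn units [-0.02  0.    2.36] jawyaw 92.2
```

View pics/r_w.png

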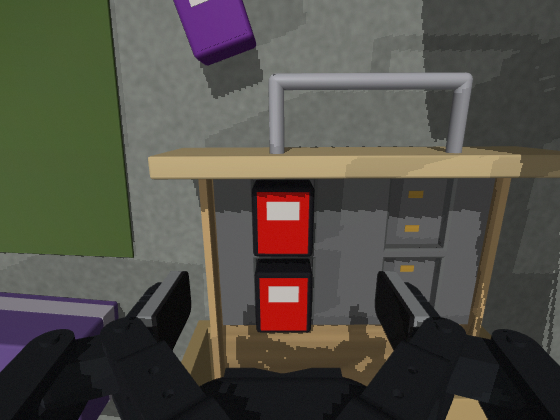

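>>> play_rows:
  motion: [-1, -0.9, -0.35, 0, 0, 0, 0, -1, -0.95, -0.35, 0, 0, 0, 0, -1, -0.95, -0.35, 0, 0, 0, 0, -1, -0.95, -0.35, 0, 0, 0, 0, -1, -0.95, -0.35, 0, 0, 0, 0]

```text
t: 42.08
tool_pos: [509.4, -209.8, 144.5]
tcp_rot: [[-0.038, 0.999, -0.001], [0.999, 0.038, 0.0], [0.0, -0.001, -1.0]]
ft_force: [1.0, -0.3, 0.1]
finger_gap: 85.3
```

>>> play_rows:
  motion: [-1, -0.95, -0.35, 0, 0, 0, 0, -1, -0.95, -0.35, 0, 0, 0, 0, -1, -0.95, -0.35, 0, 0, 0, 0, -1, -0.95, -0.35, 0, 0, 0, 0, -1, -0.95, -0.35, 0, 0, 0, 0]

```text
t: 42.7
tool_pos: [470.3, -330.1, 144.5]
tcp_rot: [[-0.038, 0.999, -0.001], [0.999, 0.038, 0.0], [0.0, -0.001, -1.0]]
ft_force: [0.3, -0.5, 0.2]
finger_gap: 85.5
```

>>> play_rows:
  motion: [-1, -0.9, -0.4, 0, 0, 0, 0, -1, -0.9, -0.4, 0, 0, 0, 0.6, -1, -0.7, -0.3, 0, 0, 0, 0.6, -1, 0, 0, 0, 0, 0, 0.6, -1, 0, 0, 0, 0, 0, 0.56]

```text
t: 43.32
tool_pos: [444.5, -392.9, 144.6]
tcp_rot: [[0.153, 0.988, -0.001], [0.988, -0.153, 0.0], [0.0, -0.001, -1.0]]
ft_force: [-0.0, -0.5, -0.6]
finger_gap: 85.6
```

```bash
python3 - <<'E'
from h import *
rects("wrist","red",37,img=shot("wrist","s_w"))
delta(447.4,-397.1,20,81.3)
E
```

```text
wrist red c [ 447.5 -397. ] size [39.2 49. ] long -8.8 px [279. 217.]
pos [ 444.6 -392.7  144.6] shift units [-0.16  0.14  4.98] turn units [-0.01 -0.   -0.03] jawyaw 81.14
```

View pics/s_w.png

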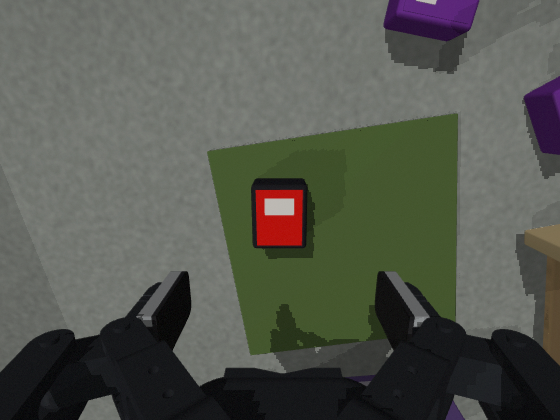

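>>> play_rows:
  motion: [-1, -0.16, 0.15, 0.9, 0, 0, 0, -1, 0, 0, 1, 0, 0, 0, -1, 0, 0, 1, 0, 0, 0, -1, 0, 0, 1, 0, 0, 0, -1, 0, 0, 0.95, 0, 0, 0]
  newtons: 60

```text
t: 44.0
tool_pos: [447.8, -396.9, 22.7]
tcp_rot: [[0.15, 0.989, -0.0], [0.989, -0.15, 0.0], [0.0, -0.0, -1.0]]
ft_force: [-0.6, 0.3, 0.1]
finger_gap: 85.4
```

>>> play_rows:
  motion: [1, 0, 0, 0, 0, 0, 0, 1, 0, 0, 0, 0, 0, 0, 1, 0, 0, 0, 0, 0, 0, 1, 0, 0, 0, 0, 0, 0, 1, 0, 0, 0, 0, 0, 0]

```text
t: 44.62
tool_pos: [448.9, -397.6, 25.7]
tcp_rot: [[0.149, 0.989, 0.002], [0.989, -0.149, -0.002], [-0.001, 0.003, -1.0]]
ft_force: [0.1, 0.5, 5.7]
finger_gap: 44.4
```

>>> play_rows:
  motion: [1, 0, 0, -0.5, 0, 0, 0, 1, 0, 0, -0.9, 0, 0, 0, 1, 0, 0, -1, 0, 0, 0, 1, 0, 0, -1, 0, 0, 0, 1, 0, 0, -1.0, 0, 0, 0]

```text
t: 45.25
tool_pos: [447.6, -396.8, 134.4]
tcp_rot: [[0.15, 0.989, -0.001], [0.989, -0.15, 0.001], [0.001, -0.001, -1.0]]
ft_force: [-0.3, 0.4, -2.4]
finger_gap: 44.2
```

```bash
python3 - <<'E'
from h import *
held(10.5)
delta(544.6,21,150,92.2)
E
```

```text
wrist red c [ 446.8 -397.1] size [39.1 49.2] long -8.7 px [283. 280.]
held offset tool xy [-0.4 -0.7] jaw-90-long 0.06
pos [ 448.7 -398.   138.8] shift units [17.14  1.29 -0.48] turn units [ 0.05  0.03 -2.36] jawyaw 81.39
```

>>> play_rows:
  motion: [1, 0.9, 0.1, -0.5, 0, 0, -0.6, 1, 0.95, 0.1, 0, 0, 0, -0.6, 1, 0.95, 0.15, 0, 0, 0, -0.6, 1, 0.95, 0.2, 0, 0, 0, -0.56, 1, 0.95, 0.2, 0, 0, 0, 0]

```text
t: 45.92
tool_pos: [472.7, -279.7, 145.5]
tcp_rot: [[-0.039, 0.999, -0.001], [0.999, 0.039, 0.001], [0.001, -0.001, -1.0]]
ft_force: [-0.2, 0.3, -1.9]
finger_gap: 44.4
```

>>> play_rows:
  motion: [1, 0.95, 0.25, 0, 0, 0, 0, 1, 0.95, 0.25, 0, 0, 0, 0, 1, 0.95, 0.25, 0, 0, 0, 0, 1, 0.95, 0.25, 0, 0, 0, 0, 1, 0.95, 0.25, 0, 0, 0, 0]

```text
t: 46.55
tool_pos: [499.3, -159.9, 145.6]
tcp_rot: [[-0.038, 0.999, -0.001], [0.999, 0.038, 0.001], [0.001, -0.001, -1.0]]
ft_force: [-0.5, -0.5, -1.8]
finger_gap: 44.2
```

```bash
python3 - <<'E'
from h import *
delta(545,20.7,140,92.2)
E
```

```text
pos [ 499.3 -159.9  145.6] shift units [7.15 2.1  0.23] turn units [-0.01 -0.01 -0.  ] jawyaw 92.19
```

>>> play_rows:
  motion: [1, 0.95, 0.3, 0, 0, 0, 0, 1, 0.95, 0.3, 0, 0, 0, 0, 1, 0.95, 0.3, 0, 0, 0, 0, 1, 0.95, 0.3, 0, 0, 0, 0, 1, 0.95, 0.3, 0, 0, 0, 0]

```text
t: 47.18
tool_pos: [532.3, -39.9, 145.6]
tcp_rot: [[-0.038, 0.999, -0.001], [0.999, 0.038, 0.0], [0.0, -0.001, -1.0]]
ft_force: [0.3, -0.6, -1.9]
finger_gap: 44.4
```

>>> play_rows:
  motion: [1, 0.9, 0.3, 0, 0, 0, 0, 1, 0.9, 0.25, 0, 0, 0, 0, 1, 0.6, 0.05, 0, 0, 0, 0, 1, 0, 0, 0, 0, 0, 0, 1, 0, 0, 0, 0, 0, 0]

```text
t: 47.8
tool_pos: [545.0, 19.4, 146.2]
tcp_rot: [[-0.038, 0.999, -0.0], [0.999, 0.038, -0.0], [-0.0, -0.0, -1.0]]
ft_force: [-0.3, 0.4, -3.0]
finger_gap: 44.3
```

```bash
python3 - <<'E'
from h import *
held(11.3)
delta(545,20.7,50.7,92.2)
im,K,T=shot("wrist","t_w")
E
```

```text
wrist red c [543.7  18.8] size [38.8 48.9] long 2.1 px [283. 280.]
held offset tool xy [-0.5 -1.3] jaw-90-long 0.07
pos [545.1  19.3 146.3] shift units [ 0.06 -0.    3.82] turn units [-0.    0.   -0.01] jawyaw 92.17
```

View pics/t_w.png

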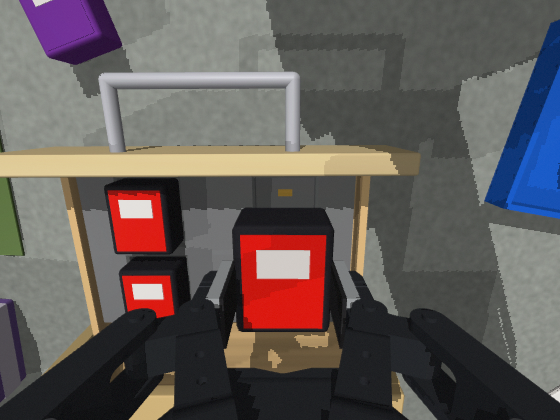

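```bash
python3 - <<'E'
from h import *
im,K,T=shot("wrist"); crop(im,230,170,340,215,"t_wc",7)
for u in (250,253,315,318): print(u,np.round(p2w(K,T,u,195,40),1))
E
```

```text
250 [529.7  -8.3  40. ]
253 [529.6  -5.9  40. ]
315 [527.7  44.2  40. ]
318 [527.6  46.6  40. ]
```

View pics/t_wc.png

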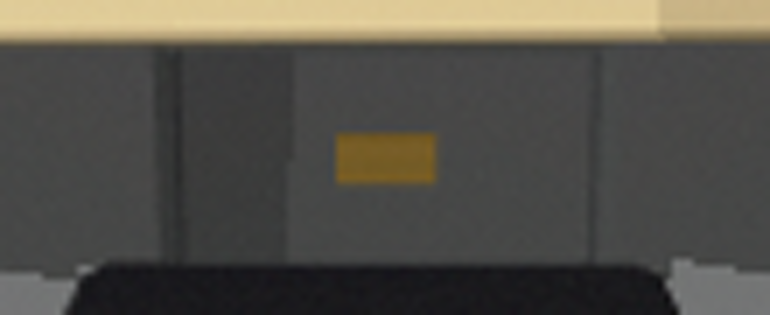

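>>> play_rows:
  motion: [1, 0.07, 0.01, 0.8, 0, 0, 0, 1, 0, 0, 0.9, 0, 0, 0, 1, 0, 0, 0.9, 0, 0, 0, 1, 0, 0, 0.7, 0, 0, 0, 1, 0, 0, 0.1, 0, 0, 0]

```text
t: 48.58
tool_pos: [544.6, 21.2, 59.4]
tcp_rot: [[-0.038, 0.999, -0.003], [0.999, 0.038, -0.001], [-0.001, -0.003, -1.0]]
ft_force: [1.0, 0.4, -1.9]
finger_gap: 44.3
```

>>> play_rows:
  motion: [1, 0, 0, 0.1, 0, 0, 0, 1, 0, 0, 0.1, 0, 0, 0, 1, 0, 0, 0.1, 0, 0, 0, 1, 0, 0, 0.1, 0, 0, 0, 1, 0, 0, 0.1, 0, 0, 0]

```text
t: 49.2
tool_pos: [546.4, 21.7, 50.6]
tcp_rot: [[-0.039, 0.999, 0.003], [0.999, 0.039, -0.0], [-0.0, 0.003, -1.0]]
ft_force: [-2.5, 0.5, 11.2]
finger_gap: 44.5
```

>>> play_rows:
  motion: [1, 0, 0, 0, 0, 0, 0, 0.1, 0, 0, 0, 0, 0, 0, -0.4, 0, 0, 0, 0, 0, 0, -0.4, 0, 0, 0, 0, 0, 0, -0.4, 0, 0, -0.6, 0, 0, 0]

```text
t: 49.82
tool_pos: [544.5, 21.3, 62.8]
tcp_rot: [[-0.038, 0.999, -0.003], [0.999, 0.038, -0.001], [-0.001, -0.003, -1.0]]
ft_force: [0.1, -0.0, -0.5]
finger_gap: 59.9
```

>>> play_rows:
  motion: [-0.4, 0, 0, -1, 0, 0, 0, -0.4, 0, 0, -1, 0, 0, 0, -0.4, 0, 0, -1, 0, 0, 0, -0.4, 0, 0, -0.3, 0, 0, 0, -0.4, 0, 0, 0, 0, 0, 0]

```text
t: 50.45
tool_pos: [545.5, 21.7, 146.5]
tcp_rot: [[-0.038, 0.999, 0.001], [0.999, 0.038, 0.001], [0.001, 0.001, -1.0]]
ft_force: [0.4, 0.1, 0.0]
finger_gap: 59.7
```

```bash
python3 - <<'E'
from h import *
rects("wrist","red",62,img=shot("wrist","u_w"))
im,K,T=shot("top","u_t")
im,K,T=shot("scene","u_s")
E
```

```text
wrist red c [615.9 -87.9] size [39.1 44.8] long 2.2 px [143. 295.]
wrist red c [545.1  21.1] size [39.1 48.8] long 2.1 px [282. 221.]
wrist red c [549.  -90.9] size [39.2 48.8] long 2.2 px [134. 220.]
```

View pics/u_w.png

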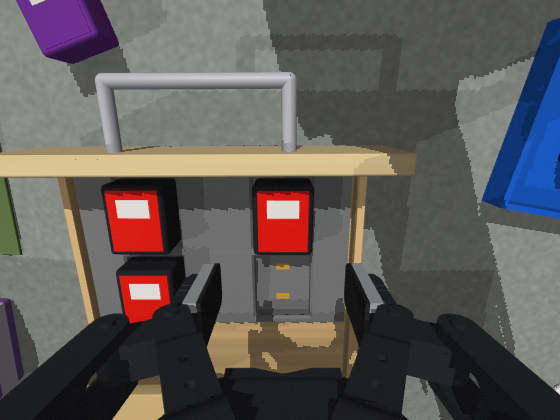

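View pics/u_s.png

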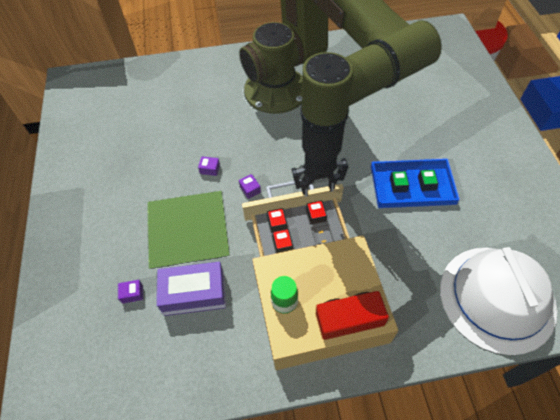

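```bash
python3 - <<'E'
from h import *
delta(412,-41,146,92.2)
im,K,T=shot("top"); crop(im,190,170,340,300,"u_tc",5)
im,K,T=shot("wrist")
for u,v,z in [(100,79,68),(292,79,68)]: print(np.round(p2w(K,T,u,v,z),1))
E
```

```text
pos [544.9  21.5 145. ] shift units [-2.29 -5.41 -0.03] turn units [-0.03  0.   -0.  ] jawyaw 92.2
[ 449.9 -100.4   68. ]
[445.1  23.1  68. ]
```

View pics/u_tc.png

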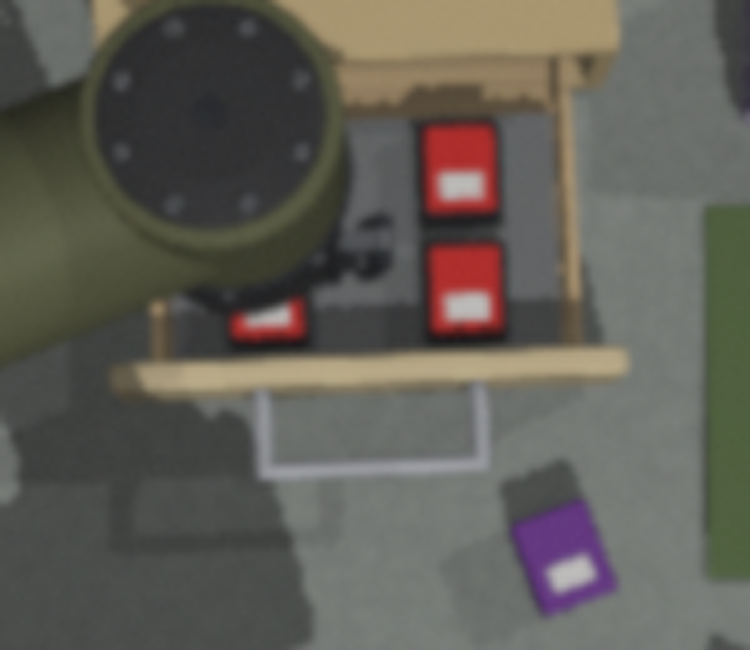

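>>> play_rows:
  motion: [1, -0.48, -0.9, 0, 0, 0, 0, 1, -0.48, -0.9, 0, 0, 0, 0, 1, -0.48, -0.9, 0, 0, 0, 0, 1, -0.48, -0.9, 0, 0, 0, 0, 1, -0.4, -0.9, 0, 0, 0, 0]

```text
t: 51.32
tool_pos: [434.3, -41.2, 145.8]
tcp_rot: [[-0.038, 0.999, -0.001], [0.999, 0.038, -0.0], [-0.0, -0.001, -1.0]]
ft_force: [1.3, -0.1, -0.3]
finger_gap: 0.7
```

>>> play_rows:
  motion: [1, 0, -0.75, 0, 0, 0, 0, 1, 0, 0, 0.8, 0, 0, 0, 1, 0, 0, 0.9, 0, 0, 0, 1, 0, 0, 0.9, 0, 0, 0, 1, 0, 0, 0.9, 0, 0, 0]

```text
t: 51.95
tool_pos: [416.1, -41.4, 56.4]
tcp_rot: [[-0.039, 0.999, -0.002], [0.999, 0.039, -0.0], [-0.0, -0.002, -1.0]]
ft_force: [-0.7, 0.4, 0.4]
finger_gap: 0.2
```

```bash
python3 - <<'E'
from h import *
im,K,T=shot("wrist","v_w"); im,K,T=shot("top"); crop(im,190,170,340,300,"v_tc",5)
delta(595,-34.5,58,92.2)
E
```

```text
pos [414.5 -41.7  54.7] shift units [ 0.01  7.22 -0.18] turn units [-0.08  0.01 -0.  ] jawyaw 92.19
```

View pics/v_w.png

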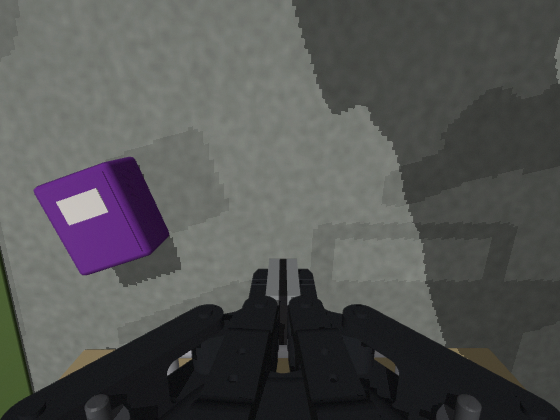

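View pics/v_tc.png

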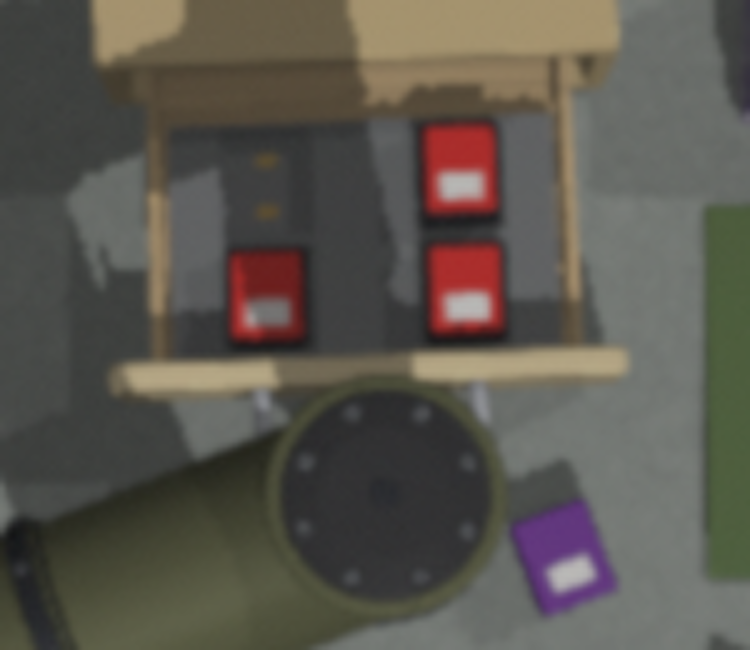

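>>> play_rows:
  motion: [1, 0, 0.3, 0, 0, 0, 0, 1, 0, 0.3, 0, 0, 0, 0, 1, 0, 0.3, 0, 0, 0, 0, 1, 0, 0.3, 0, 0, 0, 0, 1, 0, 0.4, 0, 0, 0, 0]

```text
t: 52.68
tool_pos: [457.1, -39.9, 59.0]
tcp_rot: [[-0.038, 0.999, 0.0], [0.999, 0.038, 0.0], [0.0, 0.0, -1.0]]
ft_force: [-3.2, 0.2, 2.8]
finger_gap: 0.3
```

>>> play_rows:
  motion: [1, 0, 0.4, 0, 0, 0, 0, 1, 0, 0.4, 0, 0, 0, 0, 1, 0, 0.4, 0, 0, 0, 0, 1, 0, 0.4, 0, 0, 0, 0, 1, 0, 0.4, 0, 0, 0, 0]

```text
t: 53.3
tool_pos: [507.1, -37.9, 58.7]
tcp_rot: [[-0.038, 0.999, -0.0], [0.999, 0.038, 0.0], [0.0, -0.0, -1.0]]
ft_force: [-3.9, 1.3, 2.5]
finger_gap: 0.2
```

```bash
python3 - <<'E'
from h import *
im,K,T=shot("wrist","w_w"); im,K,T=shot("top"); crop(im,190,150,340,280,"w_tc",5)
delta(597,-34.5,56,92.2);print(read_state()["ft_force"])
E
```

```text
pos [507.5 -37.9  58.6] shift units [-0.    3.58  0.1 ] turn units [ 0.01  0.   -0.  ] jawyaw 92.19
[-0.37499726 -0.14767656 -0.12048697]
```

View pics/w_tc.png

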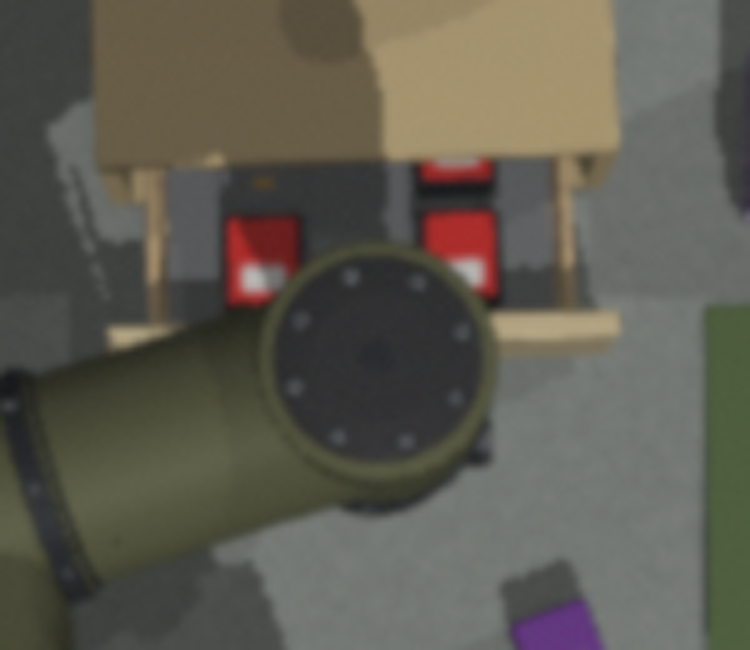

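Drawer is moving in nicely, packs staying put and passing under the cabinet top.

>>> play_rows:
  motion: [1, 0, 0.4, 0, 0, 0, 0, 1, 0, 0.4, 0, 0, 0, 0, 1, 0, 0.4, 0, 0, 0, 0, 1, 0, 0.4, 0, 0, 0, 0, 1, 0, 0.4, 0, 0, 0, 0]

```text
t: 54.02
tool_pos: [557.0, -35.9, 58.5]
tcp_rot: [[-0.038, 0.999, -0.001], [0.999, 0.038, 0.0], [0.0, -0.0, -1.0]]
ft_force: [-3.8, 0.9, -0.1]
finger_gap: 0.2
```

>>> play_rows:
  motion: [1, 0, 0.4, 0, 0, 0, 0, 1, 0, 0.3, 0, 0, 0, 0, 1, 0, 0.3, 0, 0, 0, 0, 1, 0, 0.2, 0, 0, 0, 0, 1, 0, 0, 0, 0, 0, 0]

```text
t: 54.65
tool_pos: [587.4, -35.1, 59.3]
tcp_rot: [[-0.038, 0.999, 0.002], [0.999, 0.038, -0.0], [-0.0, 0.002, -1.0]]
ft_force: [0.7, -0.0, -0.0]
finger_gap: -0.3
```

>>> play_rows:
  motion: [1, 0, 0.15, 0, 0, 0, 0, 1, 0, 0.1, 0, 0, 0, 0, 1, 0, 0.1, 0, 0, 0, 0, 1, 0, 0.1, 0, 0, 0, 0, 1, 0, 0, 0, 0, 0, 0]

```text
t: 55.28
tool_pos: [596.1, -34.8, 59.1]
tcp_rot: [[-0.038, 0.999, -0.004], [0.999, 0.038, -0.001], [-0.0, -0.004, -1.0]]
ft_force: [-11.1, -0.0, 7.5]
finger_gap: -0.1
```

>>> play_rows:
  motion: [1, 0, 0.1, 0, 0, 0, 0, 1, 0, 0, 0, 0, 0, 0, 1, 0, 0, 0, 0, 0, 0, 1, 0, -0.4, 0, 0, 0, 0, 1, 0, -0.8, 0, 0, 0, 0]

```text
t: 55.9
tool_pos: [570.5, -35.4, 58.7]
tcp_rot: [[-0.038, 0.999, 0.001], [0.999, 0.038, 0.0], [0.0, 0.001, -1.0]]
ft_force: [0.3, 0.2, 0.4]
finger_gap: -0.3
```

>>> play_rows:
  motion: [1, 0, -0.9, 0, 0, 0, 0, 1, 0, -0.6, -0.8, 0, 0, 0, 1, 0, -0.5, -1, 0, 0, 0, 1, 0, -0.9, -1, 0, 0, 0, 1, 0, -0.9, -1, 0, 0, 0]

```text
t: 56.52
tool_pos: [475.0, -39.1, 154.6]
tcp_rot: [[-0.038, 0.999, 0.002], [0.999, 0.038, 0.001], [0.0, 0.002, -1.0]]
ft_force: [0.6, 0.3, 0.7]
finger_gap: 0.0
```

>>> play_rows:
  motion: [1, 0, -0.9, -0.5, 0, 0, 0, 1, 0, -0.6, 0, 0, 0, 0, 1, 0, 0, 0, 0, 0, 0, 1, 0, 0, 0, 0, 0, 0, 1, 0, 0, 0, 0, 0, 0]

```text
t: 57.15
tool_pos: [438.1, -40.6, 165.9]
tcp_rot: [[-0.038, 0.999, -0.001], [0.999, 0.038, -0.0], [-0.0, -0.001, -1.0]]
ft_force: [-0.0, -1.2, 0.2]
finger_gap: -0.1
```

```bash
python3 - <<'E'
from h import *
im,K,T=shot("wrist","x_w")
im,K,T=shot("top","x_t"); crop(im,190,80,330,220,"x_tc",5)
print(read_state()["tool_pos"])
a0=cv2.imread("pics/a_top.png")
a=cv2.cvtColor(a0,cv2.COLOR_BGR2HSV);b=cv2.cvtColor(im,cv2.COLOR_BGR2HSV)
for n,h in (("before",a),("after",b)):
    c=h[100:150,270:320];m=(c[...,0]>50)&(c[...,0]<75)&(c[...,1]>120);print(n,"jar",np.argwhere(m).mean(0)+[100,270])
    c=h[145:205,330:405];m=(c[...,0]>120)&(c[...,0]<145)&(c[...,1]>60);print("tissue",np.argwhere(m).mean(0)+[145,330])
E
```

```text
[437.97765453 -40.6363414  165.90273354]
before jar [128.29186603 293.3062201 ]
tissue [175.84283727 367.972879  ]
after jar [128.24285714 293.31428571]
tissue [175.72366621 368.23324213]
```

View pics/x_tc.png

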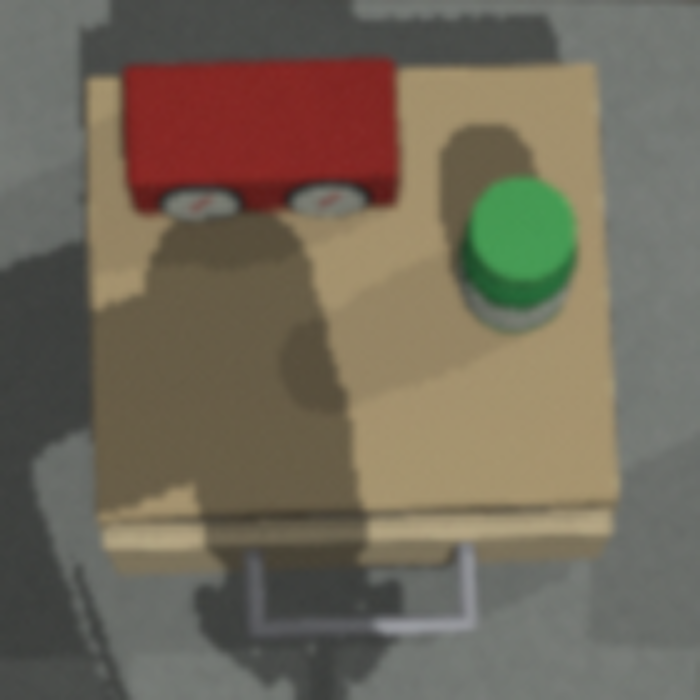

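View pics/x_w.png

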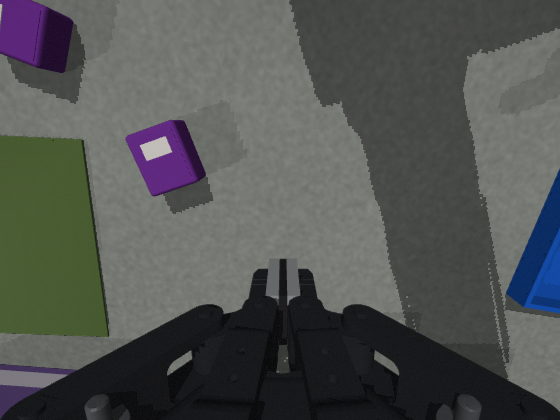

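View pics/x_t.png

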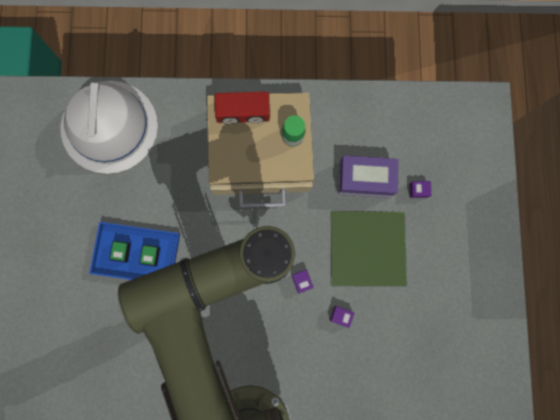

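```bash
python3 -c "
from plant import hand_in
print(hand_in())"
```

```text
the job is handed in; nothing more can be done
None
```

The job is done and handed in at about 57 s. I pulled the drawer to its stop and stood both green packs green side up in the blue tray. The three red packs went into pockets 3, 1 and 0, and I then pushed the drawer shut and moved the arm clear.

**Last checks:**
- **Red packs:** before closing, the wrist camera showed each one square to its pocket within about 0.5°. Their apparent sizes matched packs sitting fully home. Each was within about 1–2 mm of my estimated pocket centre, against the 5 mm allowed.
- **Green packs:** both are upright in the tray, about 85 mm apart.
- **Drawer:** the push met a firm end stop, and the handle is back at its starting place in the top image, to about 1 mm.
- **Jar and tissue box:** neither has moved, and I left the purple look-alikes alone.
- **Grip and knocks:** I saw no grip slip and no knocked pack.

**One disagreement:** the cameras differed by up to 8 mm on the tray's position across the bench. The packs went down well inside its limits either way. I could not see the red packs again once the drawer was closed.

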